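# Glaze the work lamps

### The job

Fit the front glasses on the mat to the open work lamps, one glass to a lamp (a lamp for which there is no glass stays open). First switch the battery off at the isolator toggle, before any glass or ring goes near a lamp; then drop each glass into a lamp, flat side down, and screw a retaining ring from the pegs clockwise onto that lamp until it stops with its shoulder down on the rim. When all the glasses are fitted, switch the isolator on again; leave the tools and containers lying around where they are.

Things in the scene. Friction and masses are not known exactly. Their poses are not given: they have to be found in the camera images.
- lamp_1: Round work lamp bolted to the cabinet on its back, open end up. The three lamps are alike. Origin: centre of the underside; z up. Dark finned body 100 mm across to z = 55 mm, then an aluminium neck 66 mm across (73 over its outer thread) to the rim at z = 75 mm. Neck bore 59 mm, widened to 63 mm by a 3 mm lead-in at the rim.
- lamp_2: Like lamp_1. In each lamp's bore, 10 mm below the rim (z = 65 mm), lies a springy rubber seal. A glass lying on it stands 2 mm proud of the rim; the seal gives those 2 mm (6 N) as the ring is screwed down. Ring home: its shoulder on the rim, ring origin at z = 60 mm, glass underside at z = 63 mm.
- lamp_3: Like lamp_1. Each neck has outside a right-handed three-start thread, lead 21 mm a turn (clockwise from above = down). Its three flanks start 4 mm below the rim at 0, 120 and 240 degrees about z from the lamp's x axis and fall clockwise.
- glass_1: Lamp glass: clear disc 56 mm across and 12 mm thick with a shallow dome 42 mm across on top (17.5 mm high in all), about 60 g, lying flat on the rubber mat, dome up. Origin: centre of the flat underside; z up. Two or three glasses are there (an absent one reads None); they are alike and fit any lamp.
- glass_2: Another glass, like glass_1.
- glass_3: Another glass, like glass_1.
- ring_1: Aluminium retaining ring hanging on a peg of the stand, about 90 g. Origin: centre of the skirt's underside; z up. Skirt 84 mm across, z = 0 to 15 mm; shoulder to z = 19 mm; above it the grip, a round knurled crown 58 mm across, to z = 37 mm. Bore 44 mm. Rings are alike and fit any lamp; a spare may stay on its peg.
- ring_2: Like ring_1. Each skirt is 77 mm wide inside and has three thread lugs, 3.5 mm high, at its lower edge, at 0, 120 and 240 degrees about z from the ring's x axis; 69 mm across inside them.
- ring_3: Like ring_1. Set level on a lamp at any yaw, a ring comes to rest on the thread with its origin 63 to 70 mm above the lamp's. Turned clockwise (from above) it sinks 21 mm a turn; 0.2 to 0.55 of a turn in all brings it home at 60 mm. It turns stiffer near the end (about 0.3 N m), stops at the rim, and stays when let go.
- ring_stand: Stand fixed to the cabinet: dark steel bar 86 x 290 x 8 mm, long along its y, with three steel pegs at y = -100, 0, +100 mm. Each has a collar 52 mm across, top at z = 44 mm, on which a ring hangs by the underside of its crown (ring origin at z = 29 mm), and above it a 32 mm spindle to z = 84 mm through the ring's bore. Origin: centre of the underside; z up.
- mat: Black rubber mat 235 x 190 x 3 mm, fixed, long along its x, under the glasses. Origin: centre of the underside.
- isolator: Battery isolator: grey box 74 x 92 x 42 mm fixed to the cabinet, with a toggle on top. Origin: centre of the underside; z up. The toggle's pivot lies at z = 48 mm on the z axis and it swings along the box's y axis. A white dot on the top plate marks the on side, +y.
- isolator_lever (a joint): Angle of the toggle, rad: 0 = on (leans 0.42 rad to the box's +y), 0.84 = off (leans as far to -y). A spring snaps it to the nearer end: over the centre at 0.42; about 2 N at the tip moves it.
- lever_tip (a point): Tip of the toggle lever, a bar with a black rubber sleeve 17 to 19 mm thick, 66 mm from the pivot, which lies 48 mm above the isolator's underside; when on or off the tip stands 108 mm above the cabinet top and 27 mm to the side of the pivot.
- spray_can: Spray can standing upright, 66 mm across, 225 mm tall. Origin: centre of the underside. Leave alone.
- box_of_bolts: Grey steel parts box with its lid shut, 117 x 168 x 56 mm. Origin: centre of the underside. Leave alone.
- card_box: Small cardboard box, 100 x 70 x 23 mm. Origin: centre of the underside. Leave alone.
- screwdriver: Screwdriver with a red handle, 240 mm long, 28 mm high, lying at the front edge. Origin: middle of its underside. Leave alone.

How it is judged (in metres and radians):
On the way, in this order (a step that is already met when the one before it is completed fails the run):
1. the isolator is switched off while every glass and ring is still away from the lamps (value of joint isolator_lever above 0.74 rad and horizontal distance between each of glass_1, glass_2, glass_3, ring_1, ring_2, ring_3 and lamp_1 above 0.06 m and horizontal distance between each of glass_1, glass_2, glass_3, ring_1, ring_2, ring_3 and lamp_2 above 0.06 m and horizontal distance between each of glass_1, glass_2, glass_3, ring_1, ring_2, ring_3 and lamp_3 above 0.06 m), for 0.2 s.
2. every glass lies in a lamp with a ring screwed home over it, the isolator still off (value of joint isolator_lever above 0.74 rad and ((horizontal distance between glass_1 and lamp_1 below 0.004 m and z of glass_1 in the frame of lamp_1 between 0.0605 and 0.0645 m) or (horizontal distance between glass_1 and lamp_2 below 0.004 m and z of glass_1 in the frame of lamp_2 between 0.0605 and 0.0645 m) or (horizontal distance between glass_1 and lamp_3 below 0.004 m and z of glass_1 in the frame of lamp_3 between 0.0605 and 0.0645 m)) and ((horizontal distance between glass_2 and lamp_1 below 0.004 m and z of glass_2 in the frame of lamp_1 between 0.0605 and 0.0645 m) or (horizontal distance between glass_2 and lamp_2 below 0.004 m and z of glass_2 in the frame of lamp_2 between 0.0605 and 0.0645 m) or (horizontal distance between glass_2 and lamp_3 below 0.004 m and z of glass_2 in the frame of lamp_3 between 0.0605 and 0.0645 m)) and ((horizontal distance between glass_3 and lamp_1 below 0.004 m and z of glass_3 in the frame of lamp_1 between 0.0605 and 0.0645 m) or (horizontal distance between glass_3 and lamp_2 below 0.004 m and z of glass_3 in the frame of lamp_2 between 0.0605 and 0.0645 m) or (horizontal distance between glass_3 and lamp_3 below 0.004 m and z of glass_3 in the frame of lamp_3 between 0.0605 and 0.0645 m)) and (horizontal distance between each of glass_1, glass_2, glass_3, ring_1, ring_2, ring_3 and lamp_1 above 0.03 m or (horizontal distance between any of glass_1, glass_2, glass_3 and lamp_1 below 0.004 m and ((horizontal distance between ring_1 and lamp_1 below 0.004 m and z of ring_1 in the frame of lamp_1 between 0.057 and 0.0615 m) or (horizontal distance between ring_2 and lamp_1 below 0.004 m and z of ring_2 in the frame of lamp_1 between 0.057 and 0.0615 m) or (horizontal distance between ring_3 and lamp_1 below 0.004 m and z of ring_3 in the frame of lamp_1 between 0.057 and 0.0615 m)))) and (horizontal distance between each of glass_1, glass_2, glass_3, ring_1, ring_2, ring_3 and lamp_2 above 0.03 m or (horizontal distance between any of glass_1, glass_2, glass_3 and lamp_2 below 0.004 m and ((horizontal distance between ring_1 and lamp_2 below 0.004 m and z of ring_1 in the frame of lamp_2 between 0.057 and 0.0615 m) or (horizontal distance between ring_2 and lamp_2 below 0.004 m and z of ring_2 in the frame of lamp_2 between 0.057 and 0.0615 m) or (horizontal distance between ring_3 and lamp_2 below 0.004 m and z of ring_3 in the frame of lamp_2 between 0.057 and 0.0615 m)))) and (horizontal distance between each of glass_1, glass_2, glass_3, ring_1, ring_2, ring_3 and lamp_3 above 0.03 m or (horizontal distance between any of glass_1, glass_2, glass_3 and lamp_3 below 0.004 m and ((horizontal distance between ring_1 and lamp_3 below 0.004 m and z of ring_1 in the frame of lamp_3 between 0.057 and 0.0615 m) or (horizontal distance between ring_2 and lamp_3 below 0.004 m and z of ring_2 in the frame of lamp_3 between 0.057 and 0.0615 m) or (horizontal distance between ring_3 and lamp_3 below 0.004 m and z of ring_3 in the frame of lamp_3 between 0.057 and 0.0615 m))))), for 0.2 s.
3. the isolator is switched on again (value of joint isolator_lever below 0.1 rad), for 0.2 s.
At the end, for the whole second after the job is handed in: Each glass lies in a lamp (centred to 4 mm, underside 60.5 to 64.5 mm above the lamp's), under a ring (centred to 4 mm, origin 57 to 61.5 mm above the lamp's: within 1.5 mm of home); a lamp without glass has no ring; toggle on (below 0.10 rad); all at rest (value of joint isolator_lever below 0.1 rad and ((horizontal distance between glass_1 and lamp_1 below 0.004 m and z of glass_1 in the frame of lamp_1 between 0.0605 and 0.0645 m) or (horizontal distance between glass_1 and lamp_2 below 0.004 m and z of glass_1 in the frame of lamp_2 between 0.0605 and 0.0645 m) or (horizontal distance between glass_1 and lamp_3 below 0.004 m and z of glass_1 in the frame of lamp_3 between 0.0605 and 0.0645 m)) and ((horizontal distance between glass_2 and lamp_1 below 0.004 m and z of glass_2 in the frame of lamp_1 between 0.0605 and 0.0645 m) or (horizontal distance between glass_2 and lamp_2 below 0.004 m and z of glass_2 in the frame of lamp_2 between 0.0605 and 0.0645 m) or (horizontal distance between glass_2 and lamp_3 below 0.004 m and z of glass_2 in the frame of lamp_3 between 0.0605 and 0.0645 m)) and ((horizontal distance between glass_3 and lamp_1 below 0.004 m and z of glass_3 in the frame of lamp_1 between 0.0605 and 0.0645 m) or (horizontal distance between glass_3 and lamp_2 below 0.004 m and z of glass_3 in the frame of lamp_2 between 0.0605 and 0.0645 m) or (horizontal distance between glass_3 and lamp_3 below 0.004 m and z of glass_3 in the frame of lamp_3 between 0.0605 and 0.0645 m)) and (horizontal distance between each of glass_1, glass_2, glass_3, ring_1, ring_2, ring_3 and lamp_1 above 0.03 m or (horizontal distance between any of glass_1, glass_2, glass_3 and lamp_1 below 0.004 m and ((horizontal distance between ring_1 and lamp_1 below 0.004 m and z of ring_1 in the frame of lamp_1 between 0.057 and 0.0615 m) or (horizontal distance between ring_2 and lamp_1 below 0.004 m and z of ring_2 in the frame of lamp_1 between 0.057 and 0.0615 m) or (horizontal distance between ring_3 and lamp_1 below 0.004 m and z of ring_3 in the frame of lamp_1 between 0.057 and 0.0615 m)))) and (horizontal distance between each of glass_1, glass_2, glass_3, ring_1, ring_2, ring_3 and lamp_2 above 0.03 m or (horizontal distance between any of glass_1, glass_2, glass_3 and lamp_2 below 0.004 m and ((horizontal distance between ring_1 and lamp_2 below 0.004 m and z of ring_1 in the frame of lamp_2 between 0.057 and 0.0615 m) or (horizontal distance between ring_2 and lamp_2 below 0.004 m and z of ring_2 in the frame of lamp_2 between 0.057 and 0.0615 m) or (horizontal distance between ring_3 and lamp_2 below 0.004 m and z of ring_3 in the frame of lamp_2 between 0.057 and 0.0615 m)))) and (horizontal distance between each of glass_1, glass_2, glass_3, ring_1, ring_2, ring_3 and lamp_3 above 0.03 m or (horizontal distance between any of glass_1, glass_2, glass_3 and lamp_3 below 0.004 m and ((horizontal distance between ring_1 and lamp_3 below 0.004 m and z of ring_1 in the frame of lamp_3 between 0.057 and 0.0615 m) or (horizontal distance between ring_2 and lamp_3 below 0.004 m and z of ring_2 in the frame of lamp_3 between 0.057 and 0.0615 m) or (horizontal distance between ring_3 and lamp_3 below 0.004 m and z of ring_3 in the frame of lamp_3 between 0.057 and 0.0615 m)))) and linear speed of each of glass_1, glass_2, glass_3, ring_1, ring_2, ring_3 below 0.02 m/s); the robot touches nothing.
It fails at once if the spray can is shoved more than 40 mm or tipped over (distance of spray_can from where it was at the start of the episode above 0.04 m or angle between spray_can's own z axis and vertical above 0.6 rad).
It fails at once if the parts box is shoved more than 40 mm or tipped over (distance of box_of_bolts from where it was at the start of the episode above 0.04 m or angle between box_of_bolts's own z axis and vertical above 0.6 rad).
It fails at once if the cardboard box is shoved more than 40 mm or tipped over (distance of card_box from where it was at the start of the episode above 0.04 m or angle between card_box's own z axis and vertical above 0.6 rad).
It fails at once if the screwdriver is shoved more than 40 mm (distance of screwdriver from where it was at the start of the episode above 0.04 m).
Of glass_1, glass_2, glass_3 only 2 to 3 are there at a start; the rules pass over those that are not, and their reading is None.
At some moment in a run one of glass_1, glass_2, glass_3 may be knocked a few centimetres aside while the robot is not near it.
It also fails if it takes over 210 s, if anything falls off the work surface, if the arm or the gripper's body presses on something with over 40 N, if the wrist force passes 120 N, or if a joint passes its speed limit or range.

### The arm

A 6-joint arm with a two-finger parallel gripper is mounted at the origin on a cart in front of the work surface, level with it; the furniture and walls round the work are solid. World frame = base frame: x ahead of the robot, y to its left, z up, the work surface at z = 0. Lengths are in mm, angles in rad, forces in N, time in s.
With the tool pointing down it reaches from about 400 to 925 mm from the base axis. Payload 12.5 kg.
Tool frame: the origin (TCP) lies on the centre line of the jaws, within the pads' length; the fingertips stand 14 mm ahead of it and the grasp point (between the pads) lies 5 mm behind it; z points along the fingers, x is the direction in which the jaws open and shut, and the axes are right-handed (so a half turn about z gives the same grasp; the last joint's range is limited). The gripper opens to 95 mm and grips with 3 to 60 N. Pads are 20 mm wide; open, the fingers measure 119 mm over their backs; the gripper's body (75 mm by 180 mm) begins 59 mm behind the grasp point.
Start: joints at [0.998, 0.491, 1.559, -0, 1.092, -0.106], TCP at [281.258, 558.161, 194.461] pointing down, gripper open.
Joint ranges: [-3.1, 3.1], [-0.84, 2.19], [0.05, 2.79], [-1.13, 4.28], [0.06, 2.93], [-2.69, 2.69]. Speed limits (rad/s): [2.22, 2.22, 2.79, 3.14, 3.14, 3.14].

### API

Orientations are given as [roll, pitch, yaw] about the fixed x, y, z axes, in that order (R = Rz(yaw) Ry(pitch) Rx(roll)).
In Python, from cell import state, read_camera, job_done gives the robot as it stands.
- The arm moves only by the shell command python3 -m handwheel 'ROWS'. ROWS is JSON, a list of rows, each an object of numbers: "hand": the finger opening in m, from 0 to 0.0951; "x", "y", "z": the shift along the world's x, y, z in m; "spin": the turn about the world's z in units of 5 degrees (1.0 is 5 degrees). In form: [{"hand": .., "x": .., "y": .., "z": .., "spin": ..}, ...]. A call has 1 to 20 rows; each row is the pose to reach, as a shift and turn from the pose commanded when the call began; what a row does not reach only later rows make up. A row lasts 1/12 s, in which the tool goes at most 41.7 mm and 7.16 degrees, less where a joint would pass 70% of its speed; a pose out of reach is approached as far as the arm can. A call with a gripper value outside its range is refused whole. The fingers move at their own pace and stop on an object; the grip force is fixed at half the most. Time passes only in rows, so rows that repeat a pose let the fingers close. It gives the time, the measured TCP pose, the force and the opening at its end, in the units of the state.
- state(): the state, without advancing time (a new reading comes with each control period).
- read_camera(name): name is "scene" or "top" or "wrist"; returns a dict with "img" (400x640x3 uint8, red, green, blue), "fx", "fy", "cx", "cy" (pixels), "D" ([k1, k2, p1, p2, k3] as OpenCV has them; the pictures are not rectified), "T" (4x4, takes a point from camera to world coordinates). Camera axes: x right, y down, z forward; pixel columns grow to the right and rows downward; lengths in mm; the calibration is good to about 2 mm. A picture is of the moment at which its call begins. There is no depth.
- job_done(): hands the job in, once; it reports no verdict.
The state is a dict: "t": time; "joints": joint angles; "qvel": joint speeds; "tau": joint torques, N m; "eef_pos": TCP position; "tcp_rot": TCP orientation; "ft_force": force on the tool from outside, world axes, zero at the start; "moment": the same for the moment, N m; "opening": opening from 0.0 (shut) to 1.0 (fully open).
Only numpy, scipy, OpenCV 4.12 (cv2) and the standard library are available. Lean on these libraries where they do the work, as an engineer would, in place of code of your own. Each camera call takes 0.05 s, during which the arm holds its last target. There are 200 camera calls.

## Working session

There is one attempt and no reset: what is moved stays moved. The work goes in short steps, Python scripts to look and compute and a shell command to move; the robot and the scene stay as the last step left them, time stands still between calls to the robot, and variables do not carry over. Pictures are saved under pics/ and viewed, about 12 in all and at most 16, crops included, and the job is handed in when it is done.

```bash
mkdir -p pics; ls
cat > h.py <<'E'
import numpy as np, cv2, json
from cell import state, read_camera
def snap(name,fn):
    c=read_camera(name); cv2.imwrite('pics/'+fn+'.png',c['img'][:,:,::-1])
    np.savez('pics/'+fn+'.npz',**{k:np.array(v) for k,v in c.items()}); return c
def load(fn): return np.load('pics/'+fn+'.npz')
def K(c): return np.array([[c['fx'],0,c['cx']],[0,c['fy'],c['cy']],[0,0,1]],float)
def ray(c,uv,z):
    p=cv2.undistortPoints(np.array(uv,float).reshape(-1,1,2),K(c),c['D'].astype(float) if hasattr(c['D'],'astype') else np.array(c['D'],float))[:,0]
    T=np.array(c['T']); d=np.c_[p,np.ones(len(p))]@T[:3,:3].T; o=T[:3,3]
    z=np.broadcast_to(z,len(p)); return o+d*((z-o[2])/d[:,2])[:,None]
def proj(c,P):
    T=np.linalg.inv(np.array(c['T'])); r=cv2.Rodrigues(T[:3,:3])[0]
    return cv2.projectPoints(np.array(P,float).reshape(-1,1,3),r,T[:3,3],K(c),np.array(c['D'],float))[0][:,0]
E
python3 - <<'E'
from h import *
print(state())
for n in('scene','top','wrist'):
    c=snap(n,n+'0'); print(n,np.round(c['T'],2).tolist(),c['fx'],c['D'])
a=[cv2.imread('pics/%s0.png'%n) for n in('scene','top')]
E
```

```text
pics
{'t': 0.0, 'joints': array([ 9.98380786e-01,  4.91581550e-01,  1.55947991e+00, -3.60438474e-05,
        1.09171415e+00, -1.05586832e-01]), 'qvel': array([-0.00127168, -0.00204326,  0.00074925,  0.00066488,  0.0001756 ,
       -0.002505  ]), 'tau': array([-3.87104534e-03, -6.12637424e+01, -2.58173704e+01,  6.91517699e-02,
        4.82294220e-02, -1.45891827e-04]), 'eef_pos': array([281.10957962, 557.89179904, 193.83761952]), 'tcp_rot': array([-3.14149977e+00,  1.17973852e-03,  1.10398431e+00]), 'ft_force': array([ 0.31750772,  0.12986297, -0.95713334]), 'moment': array([ 0.01488709, -0.00726947,  0.03700296]), 'opening': 1.0000278821134525}
scene [[0.78, -0.36, 0.52, -45.92], [-0.63, -0.43, 0.65, -758.48], [-0.01, -0.83, -0.56, 773.92], [0.0, 0.0, 0.0, 1.0]] 398.81410706761625 [0.01280558 0.         0.         0.         0.        ]
top [[0.02, -0.99, 0.12, 416.55], [-1.0, -0.01, 0.02, 0.4], [-0.02, -0.12, -0.99, 1321.76], [0.0, 0.0, 0.0, 1.0]] 428.0239295017679 [-0.01195493  0.          0.          0.          0.        ]
wrist [[0.45, 0.86, 0.24, 212.73], [0.89, -0.43, -0.12, 592.31], [-0.0, 0.27, -0.96, 383.17], [0.0, 0.0, 0.0, 1.0]] 284.01813421987606 [0.00871101 0.         0.         0.         0.        ]
```

View pics/top0.png

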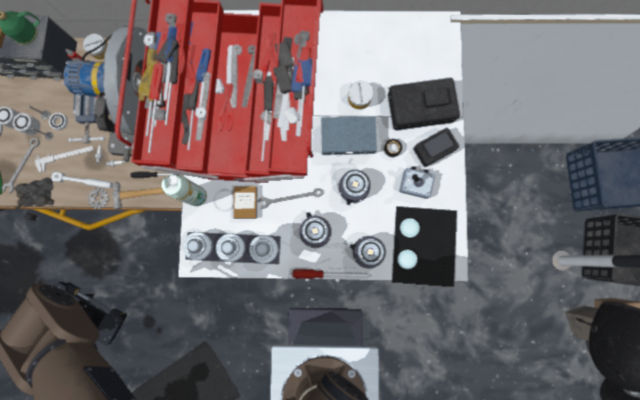

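View pics/scene0.png

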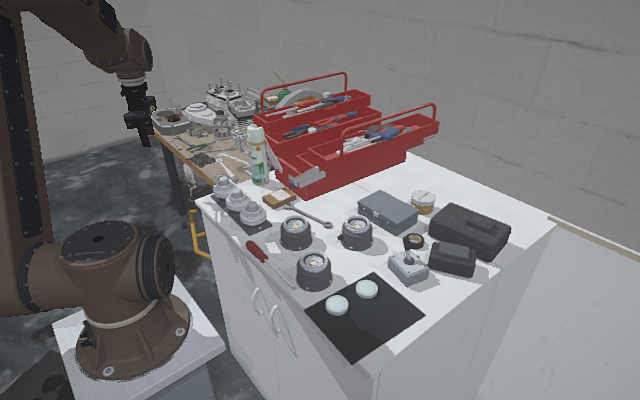

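The pictures show two glasses on the mat (top: 410,228 and 407,259), three lamps at (354,184), (315,230) and (369,251), three rings at left (198/230/264, 246), and the isolator at (418,181). I'll enlarge the top view.

Run:
```python
import cv2
i=cv2.imread('pics/top0.png')
cv2.imwrite('pics/crA.png',cv2.resize(i[160:290,290:465],None,fx=4.5,fy=4.5,interpolation=cv2.INTER_CUBIC))
cv2.imwrite('pics/crB.png',cv2.resize(i[160:290,175:295],None,fx=4.5,fy=4.5,interpolation=cv2.INTER_CUBIC))
```

```text
(no output)
```

View pics/crA.png

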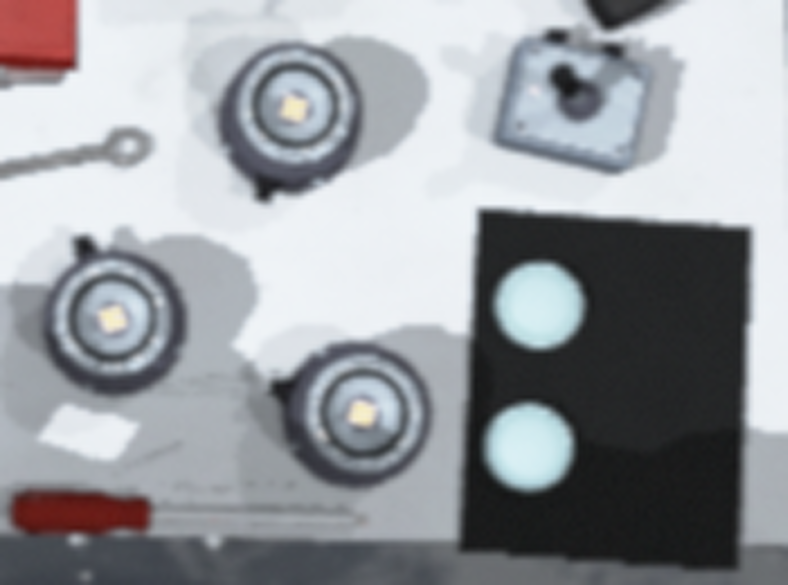

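View pics/crB.png

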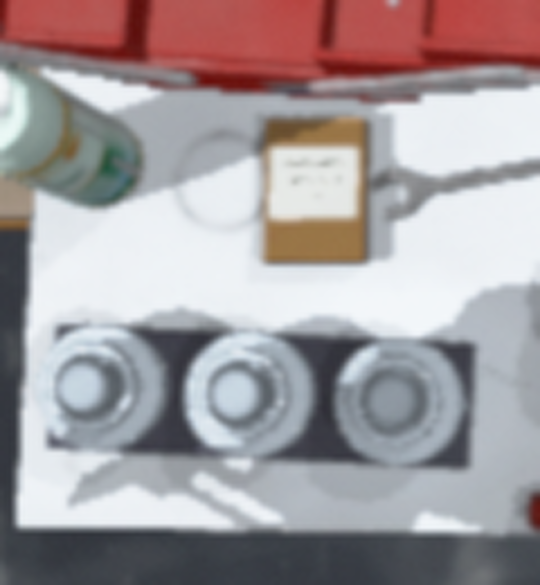

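Crop A: lamp rims are centred near (297,104), (113,318) and (361,412), glasses at (540,305) and (529,447), the lever tip at (563,78) with the white dot to its left (535,90). Crop B: ring tops are near (88,388), (240,395) and (393,400); the pegs confuse these slightly.

Run:
```python
from h import *
c=load('top0')
A=lambda p:((p[0]+.5)/4.5-.5+290,(p[1]+.5)/4.5-.5+160)
B=lambda p:((p[0]+.5)/4.5-.5+175,(p[1]+.5)/4.5-.5+160)
for n,p,z in [('lampU',(297,104),75),('lampL',(113,318),75),('lampR',(361,412),75),('g1',(540,305),12),('g2',(529,447),12),('tip',(563,78),108),('dot',(535,90),42),('boxTL',(520,38),42),('boxTR',(652,68),42),('boxBL',(497,138),42),('boxBR',(628,170),42),('matTL',(480,211),3),('matTR',(750,228),3),('matBL',(462,550),3),('matBR',(738,568),3),('coll',(393,400),66)]:
    print(n,np.round(ray(c,[A(p)],z)[0] if n!='coll' else ray(c,[B(p)],z)[0],1))
for n,p,z in [('spindleL',(84,385),84),('spM',(237,394),84),('spR',(394,400),84),('barTL',(56,325),8),('barTR',(473,345),8),('barBL',(47,447),8),('barBR',(468,466),8),('r1skirt',(102,388),48),('r2',(250,395),48),('r3',(400,402),48)]:
    print(n,np.round(ray(c,[B(p)],z)[0],1))
```

```text
lampU [636.3 -87.6  75. ]
lampL [494.3  30.7  75. ]
lampR [ 436.2 -129.7   75. ]
g1 [ 511.2 -257.6   12. ]
g2 [ 415.4 -249.2   12. ]
tip [ 649.6 -254.8  108. ]
dot [ 653.8 -249.8   42. ]
boxTL [ 689.3 -240.1   42. ]
boxTR [ 669.9 -328.5   42. ]
boxBL [ 620.8 -224.    42. ]
boxBR [ 600.3 -311.3   42. ]
matTL [ 576.1 -218.8    3. ]
matTR [ 566.9 -403.7    3. ]
matBL [ 345.9 -205.3    3. ]
matBR [ 336.8 -390.4    3. ]
coll [439.2 184.5  66. ]
spindleL [445.3 381.6  84. ]
spM [441.1 282.4  84. ]
spR [438.9 181.2  84. ]
barTL [487.7 426.4   8. ]
barTR [478.4 139.5   8. ]
barBL [404.6 428.2   8. ]
barBR [396.6 140.7   8. ]
r1skirt [444.3 380.6  48. ]
r2 [441.3 282.   48. ]
r3 [438.3 182.5  48. ]
```

Sizes check out (box 90x71, pegs 100 apart, rim heights consistent). Next I'll move to the +y side of the toggle with fingers shut.

```bash
R='[{"hand":0,"x":0.19,"y":-0.38,"z":0.03},{"hand":0,"x":0.19,"y":-0.38,"z":0.03},{"hand":0,"x":0.19,"y":-0.38,"z":0.03},{"hand":0,"x":0.19,"y":-0.38,"z":0.03},{"hand":0,"x":0.19,"y":-0.38,"z":0.03},{"hand":0,"x":0.19,"y":-0.38,"z":0.03},{"hand":0,"x":0.19,"y":-0.38,"z":0.03},{"hand":0,"x":0.19,"y":-0.38,"z":0.03},{"hand":0,"x":0.19,"y":-0.38,"z":0.03},{"hand":0,"x":0.19,"y":-0.38,"z":0.03},{"hand":0,"x":0.19,"y":-0.38,"z":0.03},{"hand":0,"x":0.19,"y":-0.38,"z":0.03}]'; true
python3 -m handwheel '[{"hand":0,"x":0.02,"y":-0.035,"z":0.005},{"hand":0,"x":0.04,"y":-0.07,"z":0.01},{"hand":0,"x":0.06,"y":-0.105,"z":0.02},{"hand":0,"x":0.08,"y":-0.14,"z":0.03},{"hand":0,"x":0.1,"y":-0.18,"z":0.03},{"hand":0,"x":0.12,"y":-0.22,"z":0.03},{"hand":0,"x":0.14,"y":-0.26,"z":0.03},{"hand":0,"x":0.16,"y":-0.3,"z":0.03},{"hand":0,"x":0.18,"y":-0.34,"z":0.03},{"hand":0,"x":0.19,"y":-0.38,"z":0.03},{"hand":0,"x":0.19,"y":-0.38,"z":0.03},{"hand":0,"x":0.19,"y":-0.38,"z":0.03}]'
```

```text
invalid input
```

(The stray R variable was unused; I'll drop it.) The call was refused, probably because each row needs every key.

```bash
python3 -m handwheel '[{"hand":0,"x":0.02,"y":-0.035,"z":0.005,"spin":0},{"hand":0,"x":0.04,"y":-0.07,"z":0.01,"spin":0},{"hand":0,"x":0.06,"y":-0.105,"z":0.02,"spin":0},{"hand":0,"x":0.08,"y":-0.14,"z":0.03,"spin":0},{"hand":0,"x":0.1,"y":-0.18,"z":0.03,"spin":0},{"hand":0,"x":0.19,"y":-0.38,"z":0.03,"spin":0},{"hand":0,"x":0.19,"y":-0.38,"z":0.03,"spin":0},{"hand":0,"x":0.19,"y":-0.38,"z":0.03,"spin":0},{"hand":0,"x":0.19,"y":-0.38,"z":0.03,"spin":0},{"hand":0,"x":0.19,"y":-0.38,"z":0.03,"spin":0},{"hand":0,"x":0.19,"y":-0.38,"z":0.03,"spin":0},{"hand":0,"x":0.19,"y":-0.38,"z":0.03,"spin":0}]'
```

```text
t: 1.15
eef_pos: [472.4, 175.4, 224.3]
tcp_rot: [3.141, 0.0, 1.1]
ft_force: [0.1, 0.3, -0.9]
opening: 0.217
```

```bash
python3 -m handwheel '[{"hand":0,"x":0.189,"y":-0.38,"z":0,"spin":0},{"hand":0,"x":0.189,"y":-0.38,"z":0,"spin":0},{"hand":0,"x":0.189,"y":-0.38,"z":0,"spin":0},{"hand":0,"x":0.189,"y":-0.38,"z":0,"spin":0},{"hand":0,"x":0.189,"y":-0.38,"z":0,"spin":0},{"hand":0,"x":0.189,"y":-0.38,"z":0,"spin":0},{"hand":0,"x":0.189,"y":-0.38,"z":0,"spin":0},{"hand":0,"x":0.189,"y":-0.38,"z":0,"spin":0},{"hand":0,"x":0.189,"y":-0.38,"z":0,"spin":0},{"hand":0,"x":0.189,"y":-0.38,"z":0,"spin":0},{"hand":0,"x":0.189,"y":-0.38,"z":0,"spin":0},{"hand":0,"x":0.189,"y":-0.38,"z":0,"spin":0},{"hand":0,"x":0.189,"y":-0.38,"z":-0.06,"spin":0},{"hand":0,"x":0.189,"y":-0.38,"z":-0.06,"spin":0}]'
python3 - <<'E'
from h import *
snap('wrist','w1')
E
```

```text
t: 2.32
eef_pos: [659.2, -199.4, 161.7]
tcp_rot: [-3.139, -0.0, 1.105]
ft_force: [-1.7, 1.2, -0.8]
opening: 0.005
```

View pics/w1.png

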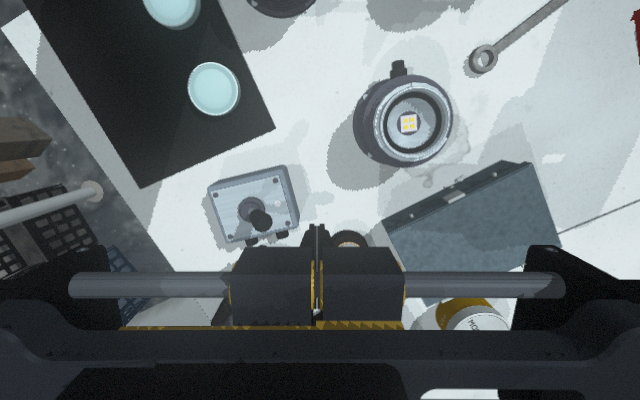

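Wrist view: isolator clear with its lever at about (262,220), leaning to the dot side; nothing in the way of the fingers. Descend and push towards -y.

```bash
python3 -m handwheel '[{"hand":0,"x":0,"y":0,"z":-0.03,"spin":0},{"hand":0,"x":0,"y":0,"z":-0.06,"spin":0},{"hand":0,"x":0,"y":0,"z":-0.06,"spin":0},{"hand":0,"x":-0.003,"y":-0.02,"z":-0.06,"spin":0},{"hand":0,"x":-0.006,"y":-0.03,"z":-0.06,"spin":0},{"hand":0,"x":-0.008,"y":-0.04,"z":-0.06,"spin":0},{"hand":0,"x":-0.01,"y":-0.05,"z":-0.06,"spin":0},{"hand":0,"x":-0.012,"y":-0.06,"z":-0.06,"spin":0},{"hand":0,"x":-0.015,"y":-0.07,"z":-0.06,"spin":0},{"hand":0,"x":-0.017,"y":-0.08,"z":-0.06,"spin":0},{"hand":0,"x":-0.017,"y":-0.08,"z":-0.06,"spin":0},{"hand":0,"x":-0.017,"y":-0.08,"z":-0.06,"spin":0}]'
python3 -m handwheel '[{"hand":0,"x":0.004,"y":0.02,"z":0.0,"spin":0},{"hand":0.08,"x":0.004,"y":0.02,"z":0.04,"spin":0},{"hand":0.08,"x":-0.03,"y":0.02,"z":0.08,"spin":0},{"hand":0.08,"x":-0.06,"y":0.02,"z":0.12,"spin":0},{"hand":0.08,"x":-0.06,"y":0.02,"z":0.12,"spin":0},{"hand":0.08,"x":-0.06,"y":0.02,"z":0.12,"spin":0}]'
python3 - <<'E'
from h import *
snap('wrist','w2')
c=snap('top','t2')
i=c['img'][:,:,::-1]
for n in('lampU','g1'):pass
a=cv2.resize(i[160:200,390:450],None,fx=6,fy=6,interpolation=cv2.INTER_CUBIC)
w=cv2.imread('pics/w2.png')
o=np.zeros((640,640,3),np.uint8);o[:400]=w;o[400:,:360]=a
b=cv2.resize(i[205:275,390:460],(240,240),interpolation=cv2.INTER_CUBIC);o[400:,380:620]=b
cv2.imwrite('pics/m2.png',o[:600])
E
```

```text
t: 3.37
eef_pos: [643.0, -282.4, 104.4]
tcp_rot: [-3.141, -0.0, 1.103]
ft_force: [0.4, 0.8, 0.2]
opening: 0.006
t: 3.87
eef_pos: [582.8, -261.9, 229.1]
tcp_rot: [3.136, 0.0, 1.104]
ft_force: [0.6, -0.1, 0.2]
opening: 0.297
```

View pics/m2.png

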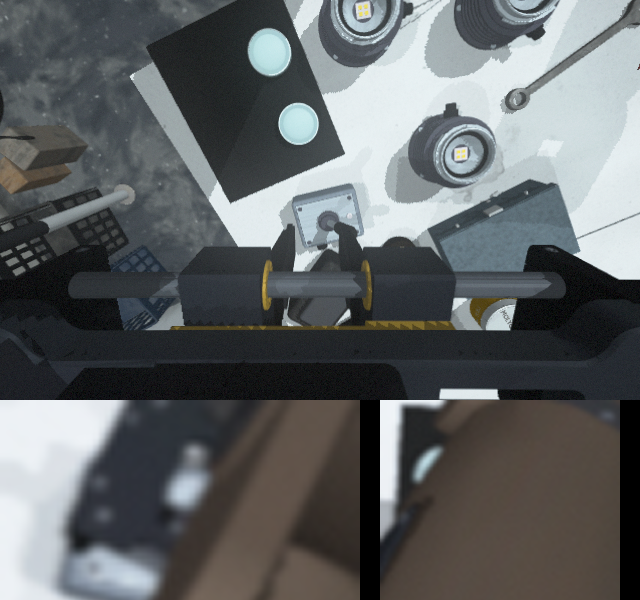

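Run:
```python
from h import *
c=load('w2'); b=np.array([645.,-276]); d=np.array([.22,.975])
for n,s in(('on',27),('off',-27)): print(n,proj(c,[[*(b+s*d),108]]), 'pivot',proj(c,[[*b,48]]), 'dot',proj(c,[[*(b+30*d),42]]))
for n,p,h in (('gA',[511,-257.6],12),('gB',[415.4,-249.2],12),('lampU',[636.3,-87.6],75),('lampR',[436.2,-129.7],75)): print(n,proj(c,[[*p,h]]))
i=cv2.imread('pics/w2.png')[170:260,270:390]
o=np.hstack([cv2.resize(i,None,fx=4,fy=4,interpolation=cv2.INTER_CUBIC)])
cv2.imwrite('pics/m3.png',o)
```

```text
on [[352.21773854 233.64461157]] pivot [[327.98785997 220.7994194 ]] dot [[348.65751276 214.41711995]]
off [[307.85229112 243.80569283]] pivot [[327.98785997 220.7994194 ]] dot [[348.65751276 214.41711995]]
gA [[296.33310783 124.79953544]]
gB [[267.49883728  53.56895704]]
lampU [[466.41702623 156.59711654]]
lampR [[366.80868727   3.52455491]]
```

View pics/m3.png

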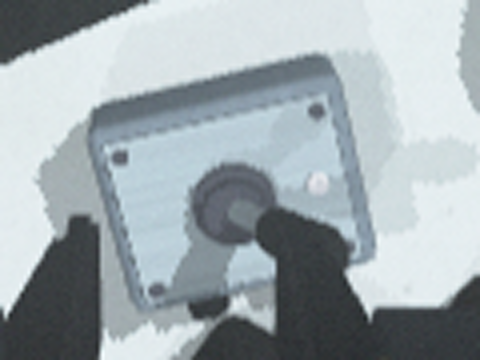

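The enlarged view shows the toggle still on: sleeve at about (345,229), where (352,234) is expected for on and (308,244) for off. I'll push again, a little lower, watching force step by step.

```bash
python3 -m handwheel '[{"hand":0,"x":0.03,"y":0.03,"z":0,"spin":0},{"hand":0,"x":0.078,"y":0.059,"z":0,"spin":0},{"hand":0,"x":0.078,"y":0.059,"z":0,"spin":0},{"hand":0,"x":0.078,"y":0.059,"z":-0.03,"spin":0},{"hand":0,"x":0.078,"y":0.059,"z":-0.06,"spin":0},{"hand":0,"x":0.078,"y":0.059,"z":-0.1,"spin":0},{"hand":0,"x":0.078,"y":0.059,"z":-0.135,"spin":0},{"hand":0,"x":0.078,"y":0.059,"z":-0.135,"spin":0},{"hand":0,"x":0.078,"y":0.059,"z":-0.135,"spin":0}]'
python3 -m handwheel '[{"hand":0,"x":-0.003,"y":-0.015,"z":0,"spin":0},{"hand":0,"x":-0.006,"y":-0.03,"z":0,"spin":0},{"hand":0,"x":-0.008,"y":-0.04,"z":0,"spin":0},{"hand":0,"x":-0.008,"y":-0.04,"z":0,"spin":0}]'
python3 -m handwheel '[{"hand":0,"x":-0.002,"y":-0.01,"z":0,"spin":0},{"hand":0,"x":-0.002,"y":-0.01,"z":0,"spin":0}]'
python3 -m handwheel '[{"hand":0,"x":-0.002,"y":-0.01,"z":0,"spin":0},{"hand":0,"x":-0.002,"y":-0.01,"z":0,"spin":0}]'
python3 -m handwheel '[{"hand":0,"x":-0.002,"y":-0.01,"z":0,"spin":0},{"hand":0,"x":-0.002,"y":-0.01,"z":0,"spin":0}]'
python3 -m handwheel '[{"hand":0,"x":-0.002,"y":-0.01,"z":0,"spin":0},{"hand":0,"x":-0.002,"y":-0.01,"z":0,"spin":0}]'
```

```text
t: 4.72
eef_pos: [660.7, -202.0, 86.9]
tcp_rot: [-3.136, 0.0, 1.104]
ft_force: [0.1, 0.7, 0.3]
opening: 0.004
t: 5.05
eef_pos: [653.1, -246.1, 91.1]
tcp_rot: [3.139, 0.0, 1.101]
ft_force: [-0.6, -0.3, -0.3]
opening: 0.006
t: 5.22
eef_pos: [651.0, -254.6, 90.2]
tcp_rot: [3.14, 0.0, 1.103]
ft_force: [0.5, -1.3, 0.4]
opening: 0.005
t: 5.38
eef_pos: [649.0, -264.2, 89.6]
tcp_rot: [3.141, 0.0, 1.103]
ft_force: [-0.1, -0.3, 1.1]
opening: 0.002
t: 5.55
eef_pos: [647.0, -274.2, 89.4]
tcp_rot: [3.141, 0.0, 1.104]
ft_force: [-0.3, -0.7, 0.7]
opening: 0.006
t: 5.72
eef_pos: [645.0, -284.3, 89.4]
tcp_rot: [3.141, 0.0, 1.103]
ft_force: [-0.4, -0.9, 0.3]
opening: 0.004
```

Run:
```python
from h import *
c=snap('scene','s3'); w=snap('wrist','w3')
print(proj(c,[[645,-276,48],[651,-250,108],[639,-302,108]]))
a=cv2.resize(c['img'][210:300,360:460,::-1],(600,540),interpolation=cv2.INTER_CUBIC)
b=cv2.resize(w['img'][160:260,260:380,::-1],(400,333),interpolation=cv2.INTER_CUBIC)
cv2.imwrite('pics/m4.png',a)
```

```text
[[407.62974436 259.98470169]
 [404.12179273 236.97088796]
 [416.63786408 248.61317265]]
```

View pics/m4.png

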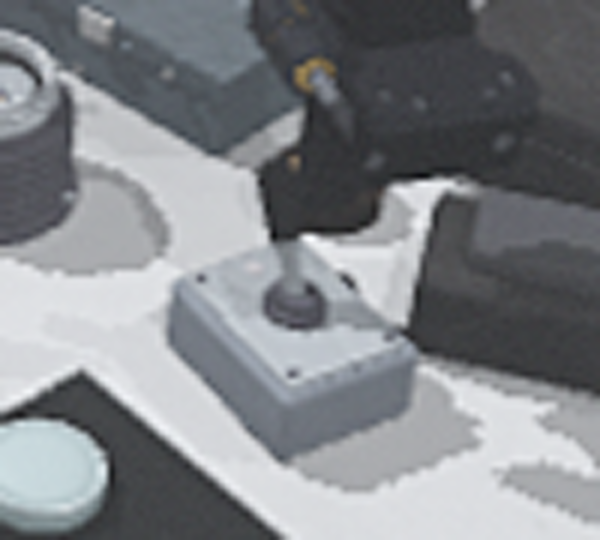

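Run:
```python
from h import *
s=state();print(s['eef_pos'],s['tcp_rot'],s['joints'])
c=load('s3')
P=[[645,-284,75],[645,-284,89],[660,-284,75],[675,-284,75],[645,-276,42]]
p=proj(c,P);print(p,(p-[360,210])*6)
w=load('w3'); print(proj(w,P))
cv2.imwrite('pics/m5.png',np.vstack([cv2.resize(w['img'][150:400,140:480,::-1],(700,514))]))
```

```text
[ 645.15094882 -283.19602734   89.36458184] [-3.14153432e+00 -1.50985288e-04  1.10340802e+00] [-5.07366865e-01  7.07368425e-01  1.44340234e+00  1.77562446e-04
  9.90886214e-01 -1.61087219e+00]
[[411.14544927 253.86423218]
 [411.78183356 249.80139242]
 [414.84893745 251.49366368]
 [418.49932794 249.15741227]
 [407.37604683 261.65649417]] [[306.87269561 263.18539307]
 [310.69100133 238.8083545 ]
 [329.09362472 248.96198207]
 [350.99596764 234.94447363]
 [284.25628095 309.93896505]]
[[316.59027357 222.24094447]
 [316.58534874 229.15890514]
 [325.30054934 238.45629193]
 [333.7316061  254.15351295]
 [324.79404095 204.96794885]]
```

View pics/m5.png

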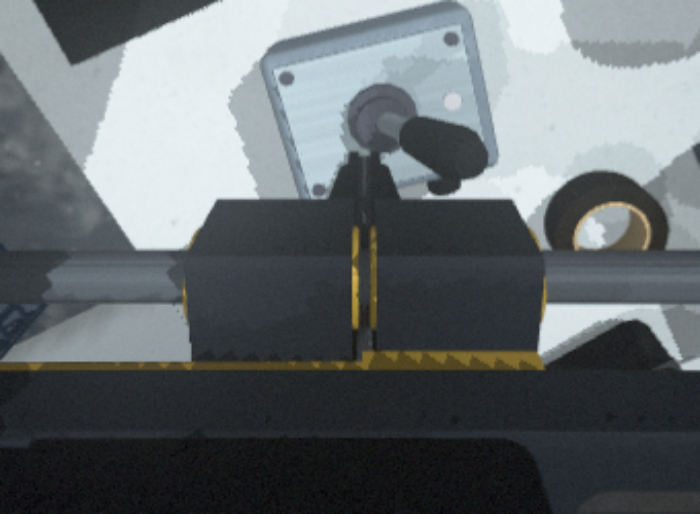

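Run:
```python
from h import *
w=load('w3');q=lambda u,v:(140+u*340/700,150+v*250/514)
print('tip',ray(w,[q(468,153)],104),'base',ray(w,[q(383,118)],46),'dot',ray(w,[q(453,102)],42))
print('box corners',ray(w,[q(263,62),q(460,5),q(495,155)],42))
print(proj(w,[[651,-250,108]]))
t=load('top0');A=lambda p:((p[0]+.5)/4.5-.5+290,(p[1]+.5)/4.5-.5+160)
print(ray(t,[A((560,76)),A((563,78))],104),ray(t,[A((580,100))],48))
print(np.array(w['T']).round(2).tolist())
```

```text
tip [[ 651.58877966 -250.06274722  104.        ]] base [[ 646.27438619 -275.57057743   46.        ]] dot [[ 654.40072814 -246.58160883   42.        ]]
box corners [[ 603.35885173 -309.52124923   42.        ]
 [ 618.62444217 -227.27450108   42.        ]
 [ 684.30828763 -240.26209535   42.        ]]
[[368.10050128 225.85803647]]
[[ 651.63366402 -253.73845804  104.        ]
 [ 650.35748807 -255.63988636  104.        ]] [[ 646.30954258 -278.57851656   48.        ]]
[[0.45, 0.86, 0.24, 576.59], [0.89, -0.43, -0.12, -249.42], [-0.0, 0.27, -0.96, 278.61], [0.0, 0.0, 0.0, 1.0]]
```

Measured with the wrist camera, the tip is at (651,-250), so the toggle is still on and the finger is on its -y side. A small probe back towards +y will show whether the finger touches the lever at all.

```bash
python3 -m handwheel '[{"hand":0,"x":0.001,"y":0.006,"z":0,"spin":0},{"hand":0,"x":0.001,"y":0.006,"z":0,"spin":0}]'
python3 -m handwheel '[{"hand":0,"x":0.001,"y":0.005,"z":0,"spin":0},{"hand":0,"x":0.001,"y":0.005,"z":0,"spin":0}]'
python3 -m handwheel '[{"hand":0,"x":0.001,"y":0.005,"z":0,"spin":0},{"hand":0,"x":0.001,"y":0.005,"z":0,"spin":0}]'
```

```text
t: 5.98
eef_pos: [646.4, -275.6, 89.4]
tcp_rot: [-3.141, -0.0, 1.105]
ft_force: [0.8, -0.8, -0.1]
opening: -0.0
t: 6.15
eef_pos: [647.5, -270.6, 89.5]
tcp_rot: [-3.141, -0.0, 1.105]
ft_force: [0.2, 0.1, -0.4]
opening: 0.006
t: 6.32
eef_pos: [648.5, -265.9, 89.5]
tcp_rot: [-3.142, -0.0, 1.105]
ft_force: [-0.0, 0.0, 0.6]
opening: 0.002
```

No contact force even at +11 mm from the pivot, so the fingertip may be higher than I think. I'll find the robot's silhouette numerically by differencing the scene picture against the start.

Run:
```python
from h import *
c=snap('scene','s6'); a=load('scene0')['img'].astype(int)
g=c['img'].astype(int)
d=np.abs(g-a).max(2)>25
for v in range(222,268): print(v,''.join('#' if d[v,u] else ('o' if g[v,u].sum()<200 else '.') for u in range(385,445)))
P=[[648.5,-266,75],[648.5,-266,89],[651,-250,108],[645,-276,48]];print(proj(c,P).round(0).tolist())
```

```text
222 .....................##.##..#################o..o....ooooo..
223 .....................###.##.#################oooooooooooooo.
224 .....................####....###############o.oooooo.oooooo.
225 .....................####..##################oooooooooooooo.
226 .....................####o##################ooooooooooooooo.
227 .....................#######################oooooooooooooooo
228 .....................#######################oooooooo...ooooo
229 .....................#######################oooooooo.#.ooooo
230 ....................########################oooooooo..ooo.oo
231 ....................########################oooooooooooooo..
232 ....................########################oooooooooooooooo
233 ....................#######################ooooooooooooooooo
234 ....................####ooo###ooo###########oooooooooooooooo
235 ....................##oo##########o########..ooooooooooooooo
236 ....................#oo############o##........oooooooooooooo
237 ...................oooo#######......oo...........ooooooooooo
238 ...................ooooo######.......o.............ooooo
[... 1254 characters left out ...]
..................................ooooo..o........
259 ............................................oooooooo........
260 ............................................oooooooooooo....
261 ............................................ooooooooooooo...
262 ............................................ooooooooooooo...
263 ............................................oooooooooooooooo
264 ...........................................ooooo.ooooooooooo
265 ..........................................ooooo.o..ooooooooo
266 .........................................##ooooooooooooooooo
267 ...........................................#.ooooooooooooooo
[[407.0, 250.0], [407.0, 246.0], [404.0, 237.0], [408.0, 260.0]]
```

Run:
```python
from h import *
w=snap('wrist','w6'); 
a=cv2.resize(w['img'][170:270,270:410,::-1],None,fx=5,fy=5,interpolation=cv2.INTER_CUBIC)
for P,col in (([648.5,-266,75],(0,0,255)),([648.5,-266,89],(0,255,255)),([651,-250,108],(0,255,0)),([645,-276,48],(255,0,0))):
    p=(proj(w,[P])[0]-[270,170])*5; cv2.circle(a,(int(p[0]),int(p[1])),4,col,-1); print(p)
cv2.imwrite('pics/m6.png',a)
```

```text
[236.66489959 260.19086725]
[236.89707332 294.69465522]
[356.4765922  314.24996966]
[174.93859318 212.0431108 ]
```

View pics/m6.png

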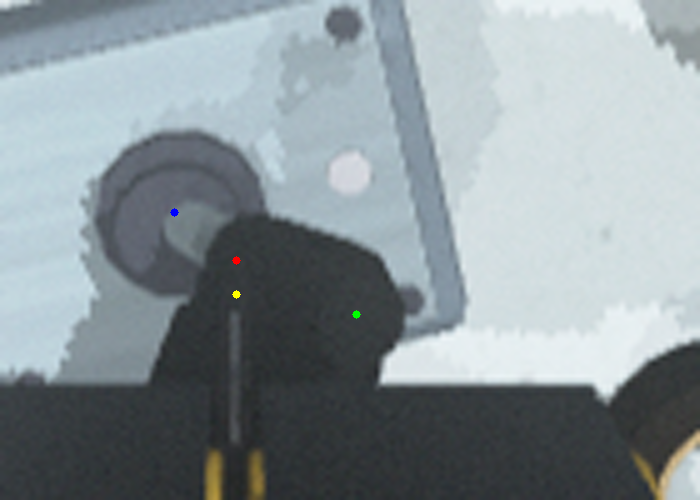

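The sleeve hides the fingertip, so the finger stands on its far (+x) side rather than in line with it. I'll probe towards -x in small steps to find the real offset.

```bash
for s in 1 2 3 4; do python3 -m handwheel '[{"hand":0,"x":-0.004,"y":0,"z":0,"spin":0},{"hand":0,"x":-0.004,"y":0,"z":0,"spin":0}]' | grep -E 'eef|force'; done
```

```text
eef_pos: [643.6, -266.9, 89.4]
ft_force: [0.4, 0.1, 1.4]
eef_pos: [639.5, -267.0, 89.5]
ft_force: [0.5, -0.2, 0.2]
eef_pos: [635.7, -266.9, 89.5]
ft_force: [0.1, -0.1, 0.4]
eef_pos: [631.7, -266.9, 89.5]
ft_force: [-0.4, 0.7, -0.3]
```

Still no contact, so the fingertip height is in doubt. I'll check it by touching down on an empty part of the mat, where contact should come at TCP z = 17.

```bash
python3 -m handwheel '[{"hand":0,"x":0,"y":0,"z":0.04,"spin":0},{"hand":0,"x":0,"y":0,"z":0.07,"spin":0},{"hand":0,"x":-0.17,"y":-0.063,"z":0.07,"spin":0},{"hand":0,"x":-0.17,"y":-0.063,"z":0.07,"spin":0},{"hand":0,"x":-0.17,"y":-0.063,"z":0.07,"spin":0},{"hand":0,"x":-0.17,"y":-0.063,"z":0.07,"spin":0},{"hand":0,"x":-0.17,"y":-0.063,"z":0.03,"spin":0},{"hand":0,"x":-0.17,"y":-0.063,"z":0,"spin":0},{"hand":0,"x":-0.17,"y":-0.063,"z":-0.04,"spin":0},{"hand":0,"x":-0.17,"y":-0.063,"z":-0.04,"spin":0},{"hand":0,"x":-0.17,"y":-0.063,"z":-0.04,"spin":0}]'
python3 - <<'E'
from h import *
w=snap('wrist','w7'); snap('scene','s7');snap('top','t7')
s=state()['eef_pos'];print(s)
P=[s-[0,0,14],s-[0,0,14]+[-9,4.5,0]];p=proj(w,P);print(p)
i=w['img'].astype(int)
for v in range(205,275,2): print(v,''.join('#' if i[v,u].sum()<150 else '.' for u in range(285,350)))
E
```

```text
t: 8.0
eef_pos: [461.7, -329.4, 48.8]
tcp_rot: [-3.138, -0.001, 1.104]
ft_force: [0.1, 0.1, 0.8]
opening: 0.007
[ 463.31626737 -330.42804777   51.59638124]
[[316.75718364 225.98651885]
 [316.71811662 213.32319338]]
205 #################################################################
207 #################################################################
209 #################################################################
211 #################################################################
213 #################################################################
215 #################################################################
217 #################################################################
219 #################################################################
221 #################################################################
223 #################################################################
225 #################################################################
227 #################################################################
229 #########################################
[... 864 characters left out ...]

255 #################################################################
257 #################################################################
259 #################################################################
261 ###########################..######..############################
263 ##########################...######...###########################
265 ##########################...######...###########################
267 ##########################...######...###########################
269 ##########################....#####...###########################
271 ##########################....####....###########################
273 ##########################.....###....###########################
```

```bash
python3 -m handwheel '[{"hand":0,"x":0,"y":0,"z":-0.02,"spin":0},{"hand":0,"x":0,"y":0,"z":-0.028,"spin":0},{"hand":0,"x":0,"y":0,"z":-0.028,"spin":0}]' | grep -E 'eef|force'
for s in 1 2 3 4 ; do python3 -m handwheel '[{"hand":0,"x":0,"y":0,"z":-0.002,"spin":0},{"hand":0,"x":0,"y":0,"z":-0.002,"spin":0}]' | grep -E 'eef|force'; done
```

```text
eef_pos: [462.2, -329.6, 21.5]
ft_force: [0.3, -0.7, -1.1]
eef_pos: [462.6, -330.0, 20.2]
ft_force: [0.2, -0.1, 0.7]
eef_pos: [462.4, -329.9, 17.8]
ft_force: [0.3, 0.6, -1.0]
eef_pos: [462.2, -329.8, 15.4]
ft_force: [-1.6, 0.1, -0.2]
eef_pos: [462.2, -329.8, 13.2]
ft_force: [0.5, 0.0, -0.4]
```

```bash
for s in 1 2 3 4 ; do python3 -m handwheel '[{"hand":0,"x":0,"y":0,"z":-0.002,"spin":0},{"hand":0,"x":0,"y":0,"z":-0.002,"spin":0}]' | grep -E 'eef|force'; done
python3 - <<'E'
from h import *
print(state()['ft_force'],state()['tau']); snap('scene','s8')
a=load('s7')['img'];b=load('s8')['img']
c=load('s8');p=proj(c,[[462,-330,0]])[0];print(p)
u0,v0=map(int,p);cv2.imwrite('pics/m8.png',cv2.resize(b[v0-70:v0+30,u0-70:u0+70,::-1],None,fx=5,fy=5,interpolation=cv2.INTER_CUBIC))
E
```

```text
eef_pos: [462.1, -329.8, 11.1]
ft_force: [-0.5, 0.8, 0.4]
eef_pos: [462.2, -329.8, 9.2]
ft_force: [-0.1, 0.6, 0.0]
eef_pos: [462.2, -329.8, 7.2]
ft_force: [0.1, 0.2, -0.5]
eef_pos: [462.2, -329.8, 5.2]
ft_force: [-0.8, 1.1, 0.8]
[-0.80734594  1.06630456  0.77089784] [ 1.97243076e-03 -6.16020799e+01 -1.52014035e+01 -3.23851453e-02
  5.81165630e-03 -3.46446541e-04]
[372.87887807 318.57292741]
```

View pics/m8.png

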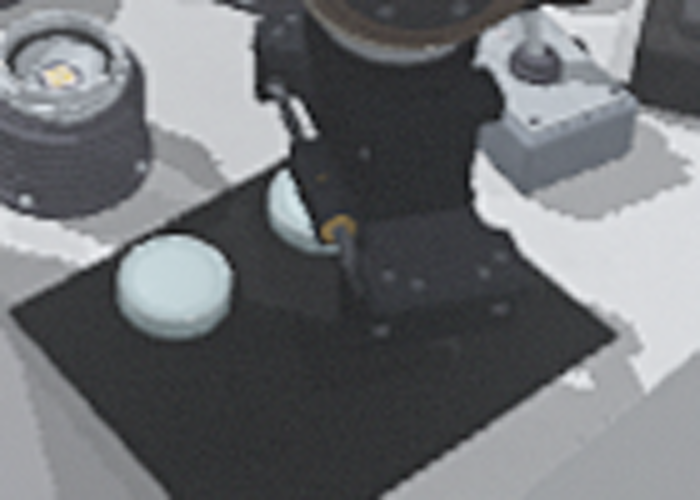

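The finger goes 12 mm "below" the mat without contact, so the reported z doesn't match where the fingertip is. I'll check the tool's real pose against the glasses (56 mm discs, positions known from the top view) in wrist pictures at two heights.

Run:
```python
from h import *
snap('wrist','w8'); print(state()['eef_pos'])
def gl(fn):
    c=load(fn);i=c['img'].astype(int);m=((i[:,:,2]-i[:,:,0]>8)&(i.sum(2)>480)).astype(np.uint8)
    m=cv2.morphologyEx(m,cv2.MORPH_OPEN,np.ones((3,3)))
    cs,_=cv2.findContours(m,cv2.RETR_EXTERNAL,cv2.CHAIN_APPROX_NONE);out=[]
    for k in cs:
        if cv2.contourArea(k)>60:
            e=cv2.fitEllipse(k); h=cv2.convexHull(k)[:,0].astype(float)
            for z in (15,):
                P=ray(c,h,z)[:,:2]; (cx,cy),r=cv2.minEnclosingCircle(P.astype(np.float32)); 
            if 15<r<60: print(fn,'px',np.round(e[0],1),np.round(e[1],1),'world',round(cx,1),round(cy,1),'diam',round(2*r,1))
for f in('top0','scene0','w1','w2','w3','w7','w8'): gl(f)
```

```text
[ 462.2260607  -329.82985292    5.39023253]
top0 px [461.1 267.3] [11.2 30. ] world 393.9 -410.3 diam 78.7
top0 px [407.2 258.7] [17.1 17.4] world 416.3 -248.7 diam 54.4
top0 px [371.9 248.6] [ 8.9 13.5] world 442.2 -141.0 diam 42.7
top0 px [268.8 249.6] [12.8 20.7] world 437.5 171.9 diam 71.1
top0 px [252.  232.9] [ 6.2 29.8] world 483.7 225.5 diam 91.2
top0 px [315.5 229.8] [12.5 13.6] world 499.5 31.1 diam 45.7
top0 px [409.4 227.4] [17.2 17.6] world 511.3 -256.7 diam 55.5
top0 px [187.8 210.4] [12.7 16.4] world 550.5 426.5 diam 56.9
top0 px [172.  185.8] [17.9 19.5] world 629.9 477.9 diam 67.3
top0 px [356.1 182.6] [11.6 13.7] world 646.9 -92.2 diam 46.2
top0 px [417.7 182.6] [21.1 29.7] world 647.9 -281.8 diam 97.6
top0 px [372.8 180.6] [26.1 29.3] world 651.3 -139.4 diam 104.8
top0 px [434.6 179.5] [15.1 32. ] world 657.4 -333.7 diam 111.8
top0 px [385.2 156. ] [ 5.7 17.9] world 735.7 -184.4 diam 56.0
top0 px [109.4  73.7] [ 9.9 32.4] world 997.0 714.8 diam 95.7
top0 px [91.7 41. ] [12.  17.6] world 1101.3 768.1 diam 62.9
top0 px [629.5  16. ] [ 4.4 22.8] world 1207.7 -977.8 di
[... 1646 characters left out ...]
07.4 -258.9 diam 103.0
w7 px [107.7 233.2] [ 7.3 51.3] world 397.7 -494.0 diam 42.5
w7 px [422.8 223.8] [59.8 67.1] world 510.2 -254.4 diam 55.9
w7 px [387.4 113.1] [70.8 76.8] world 415.0 -246.6 diam 55.2
w7 px [603.8  53.9] [63.2 87.9] world 443.8 -93.1 diam 67.1
w7 px [593.   50.4] [ 72.1 110.4] world 439.9 -109.5 diam 72.1
w8 px [481.6 322.1] [16.4 88.1] world 574.4 -259.0 diam 62.7
w8 px [105.  233.7] [ 6.8 48.2] world 396.7 -459.4 diam 30.6
w8 px [446.5 242. ] [63.9 83. ] world 509.7 -254.5 diam 55.5
w8 px [176.1 203. ] [ 52.2 175.8] world 406.6 -392.6 diam 104.2
w8 px [405.  110.4] [88.  96.2] world 415.0 -246.7 diam 55.1
w8 px [492.4  70.8] [ 80.3 190.5] world 421.0 -201.7 diam 103.7
```

The wrist and scene cameras agree at every height: glasses at (415,-246.5) and (510.5,-254.5), diameter 55. So the arm pose is right, the top view is about 2.5 mm off in y, and the fingertip offset is what's in doubt. I'll keep feeling downward until contact.

```bash
for s in 1 2 3 4 5; do python3 -m handwheel '[{"hand":0,"x":0,"y":0,"z":-0.002,"spin":0},{"hand":0,"x":0,"y":0,"z":-0.002,"spin":0}]' | grep -E 'eef|force'; done
```

```text
eef_pos: [462.2, -329.8, 3.2]
ft_force: [-0.6, -0.2, 0.6]
eef_pos: [462.2, -329.8, 1.2]
ft_force: [-0.5, 0.6, 0.3]
eef_pos: [462.2, -329.8, -0.9]
ft_force: [0.0, 0.7, -1.1]
eef_pos: [462.2, -329.8, -2.8]
ft_force: [0.0, -1.1, 0.1]
eef_pos: [462.2, -329.8, -4.8]
ft_force: [0.2, -0.0, 0.1]
```

```bash
for s in 1 2 3 4 5; do python3 -m handwheel '[{"hand":0,"x":0,"y":0,"z":-0.0015,"spin":0},{"hand":0,"x":0,"y":0,"z":-0.0015,"spin":0}]' | grep -E 'eef|force'; done
```

```text
eef_pos: [462.2, -329.8, -6.3]
ft_force: [0.5, -0.1, -0.1]
eef_pos: [462.2, -329.8, -7.8]
ft_force: [-0.3, -0.3, 0.3]
eef_pos: [462.2, -329.8, -9.2]
ft_force: [-0.6, 0.3, -0.3]
eef_pos: [462.2, -329.8, -10.8]
ft_force: [-0.7, 0.2, 0.4]
eef_pos: [462.2, -329.8, -12.3]
ft_force: [1.0, 0.6, -0.1]
```

```bash
for s in 1 2 3 4 5 6; do python3 -m handwheel '[{"hand":0,"x":0,"y":0,"z":-0.0015,"spin":0},{"hand":0,"x":0,"y":0,"z":-0.0015,"spin":0}]' | grep -E 'eef|force'; done
```

```text
eef_pos: [462.2, -329.8, -13.8]
ft_force: [0.3, 0.2, -0.4]
eef_pos: [462.2, -329.8, -15.3]
ft_force: [-0.3, 0.8, -0.8]
eef_pos: [462.2, -329.8, -16.8]
ft_force: [0.4, 0.4, -0.4]
eef_pos: [462.3, -329.9, -16.9]
ft_force: [-2.8, 3.5, 14.8]
eef_pos: [462.3, -329.9, -17.0]
ft_force: [-7.3, 5.1, 34.4]
eef_pos: [462.4, -329.9, -17.1]
ft_force: [-11.6, 9.5, 53.1]
```

Contact came at TCP z = -17 on the 3 mm mat, so the fingertip sits 20 mm above the reported TCP instead of 14 below. That explains the missed lever: at reported z 89 the tip was at 109, just over the 108 mm lever. I'll use tip z = reported z + 20 from now on and push the toggle lower.

```bash
python3 -m handwheel '[{"hand":0,"x":0,"y":0,"z":0.04,"spin":0},{"hand":0,"x":0,"y":0,"z":0.08,"spin":0},{"hand":0,"x":0,"y":0,"z":0.12,"spin":0},{"hand":0,"x":0.035,"y":0.022,"z":0.145,"spin":0},{"hand":0,"x":0.199,"y":0.128,"z":0.145,"spin":0},{"hand":0,"x":0.199,"y":0.128,"z":0.145,"spin":0},{"hand":0,"x":0.199,"y":0.128,"z":0.145,"spin":0},{"hand":0,"x":0.199,"y":0.128,"z":0.145,"spin":0},{"hand":0,"x":0.199,"y":0.128,"z":0.145,"spin":0},{"hand":0,"x":0.199,"y":0.128,"z":0.145,"spin":0},{"hand":0,"x":0.199,"y":0.128,"z":0.11,"spin":0},{"hand":0,"x":0.199,"y":0.128,"z":0.087,"spin":0},{"hand":0,"x":0.199,"y":0.128,"z":0.087,"spin":0}]'
python3 -m handwheel '[{"hand":0,"x":-0.003,"y":-0.015,"z":0,"spin":0},{"hand":0,"x":-0.006,"y":-0.03,"z":0,"spin":0},{"hand":0,"x":-0.008,"y":-0.04,"z":0,"spin":0},{"hand":0,"x":-0.008,"y":-0.04,"z":0,"spin":0}]'
python3 -m handwheel '[{"hand":0,"x":-0.002,"y":-0.01,"z":0,"spin":0},{"hand":0,"x":-0.002,"y":-0.01,"z":0,"spin":0}]'
python3 -m handwheel '[{"hand":0,"x":-0.002,"y":-0.01,"z":0,"spin":0},{"hand":0,"x":-0.002,"y":-0.01,"z":0,"spin":0}]'
python3 -m handwheel '[{"hand":0,"x":-0.004,"y":-0.018,"z":0,"spin":0},{"hand":0,"x":-0.004,"y":-0.018,"z":0,"spin":0}]'
```

```text
t: 13.58
eef_pos: [658.9, -200.8, 61.2]
tcp_rot: [-3.134, 0.0, 1.104]
ft_force: [-0.2, 0.4, -0.3]
opening: 0.007
t: 13.92
eef_pos: [653.3, -245.2, 67.6]
tcp_rot: [3.139, -0.0, 1.101]
ft_force: [0.8, 0.6, -1.0]
opening: 0.007
t: 14.08
eef_pos: [651.2, -253.6, 67.0]
tcp_rot: [3.14, 0.0, 1.103]
ft_force: [1.4, -0.2, -0.3]
opening: 0.002
t: 14.25
eef_pos: [648.9, -263.3, 66.2]
tcp_rot: [3.141, 0.0, 1.103]
ft_force: [-0.7, 0.2, 0.9]
opening: 0.004
t: 14.42
eef_pos: [645.0, -279.8, 65.8]
tcp_rot: [-3.14, -0.002, 1.103]
ft_force: [2.3, 6.3, 1.2]
opening: 0.003
```

```bash
python3 -m handwheel '[{"hand":0,"x":-0.002,"y":-0.01,"z":0,"spin":0},{"hand":0,"x":-0.002,"y":-0.01,"z":0,"spin":0}]'
python3 -m handwheel '[{"hand":0,"x":-0.002,"y":-0.01,"z":0,"spin":0},{"hand":0,"x":-0.002,"y":-0.01,"z":0,"spin":0}]'
python3 - <<'E'
from h import *
w=snap('wrist','w9')
print(proj(w,[[651,-249,108],[639,-302,108],[645,-276,48]]))
cv2.imwrite('pics/m9.png',cv2.resize(w['img'][150:270,240:410,::-1],None,fx=4,fy=4,interpolation=cv2.INTER_CUBIC))
E
```

```text
t: 14.58
eef_pos: [644.4, -281.3, 65.5]
tcp_rot: [-3.135, -0.012, 1.103]
ft_force: [11.7, 44.2, 5.0]
opening: 0.005
t: 14.75
eef_pos: [644.3, -282.3, 65.6]
tcp_rot: [-3.13, -0.023, 1.104]
ft_force: [21.7, 86.3, 12.5]
opening: 0.004
[[376.9280413  241.47652573]
 [283.92388948 263.52529493]
 [324.21440255 218.2228163 ]]
```

View pics/m9.png

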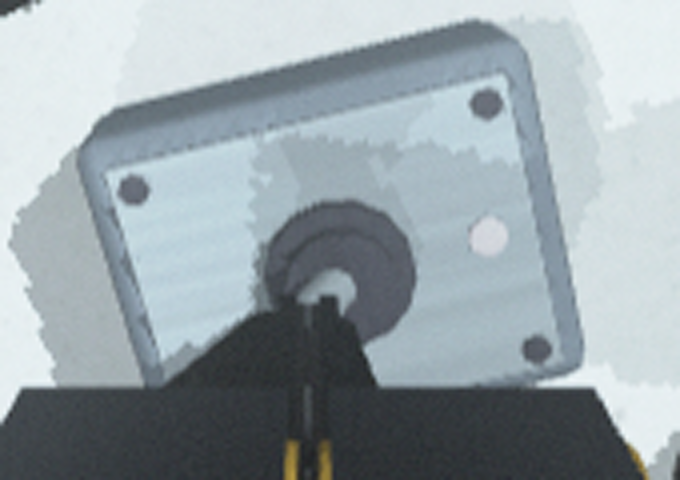

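The toggle has flipped: it now leans away from the dot and is hidden behind the finger, which is pressing it on its off stop (86 N). Back off now.

```bash
python3 -m handwheel '[{"hand":0,"x":0.004,"y":0.02,"z":0,"spin":0},{"hand":0,"x":0.007,"y":0.035,"z":0,"spin":0},{"hand":0,"x":0.007,"y":0.035,"z":0.04,"spin":0},{"hand":0.075,"x":0.007,"y":0.035,"z":0.08,"spin":0},{"hand":0.075,"x":0.007,"y":0.035,"z":0.08,"spin":0},{"hand":0.075,"x":0.007,"y":0.035,"z":0.08,"spin":0}]'
python3 - <<'E'
from h import *
w=snap('wrist','w10');s=snap('scene','s10')
print(proj(w,[[651,-249,108],[639,-302,108]]).round(),proj(s,[[651,-249,108],[639,-302,108]]).round(1))
for f,us,vs in(('w10',range(255,400,2),range(190,250,2)),('s10',range(385,440),range(228,270))):
    i=load(f)['img'].astype(int)
    for v in vs: print(v,''.join('#' if i[v,u].sum()<200 else '.' for u in us))
E
```

```text
t: 15.3
eef_pos: [649.0, -265.5, 148.5]
tcp_rot: [3.137, 0.0, 1.104]
ft_force: [-0.5, -0.9, -0.0]
opening: 0.157
[[335. 205.]
 [274. 219.]] [[403.8 236.8]
 [416.6 248.6]]
190 .........................................................................
192 .........................................................................
194 .........................................................................
196 .........................................................................
198 .........................................................................
200 .........................................................................
202 ....................#....................................................
204 ......................#..................................................
206 .........................................................................
208 ......................#..................................................
210 ...................##....................................................
212 ...................##..............................................
[... 3230 characters left out ...]
.............................##.........
259 ............................................#######....
260 ............................................###########
261 ............................................#######.###
262 ............................................####.####.#
263 ............................................###.#####..
264 ...........................................#######...##
265 ..........................................######...#.##
266 ...........................................####..#.####
267 .............................................####.#####
268 .............................................##########
269 .................................................######
```

Off confirmed in the scene view: sleeve at (416,251), off tip expected at (417,249). Next I'll go to glass B.

```bash
python3 -m handwheel '[{"hand":0.075,"x":-0.234,"y":0.019,"z":0,"spin":0},{"hand":0.075,"x":-0.234,"y":0.019,"z":0,"spin":0},{"hand":0.075,"x":-0.234,"y":0.019,"z":0,"spin":0},{"hand":0.075,"x":-0.234,"y":0.019,"z":0,"spin":0},{"hand":0.075,"x":-0.234,"y":0.019,"z":0,"spin":0},{"hand":0.075,"x":-0.234,"y":0.019,"z":0,"spin":0},{"hand":0.075,"x":-0.234,"y":0.019,"z":-0.04,"spin":0},{"hand":0.075,"x":-0.234,"y":0.019,"z":-0.09,"spin":0},{"hand":0.075,"x":-0.234,"y":0.019,"z":-0.09,"spin":0},{"hand":0.075,"x":-0.234,"y":0.019,"z":-0.09,"spin":0}]'
cat >> h.py <<'E'
def glasses(c,z=15):
    i=np.array(c['img']).astype(int);m=((i[:,:,2]-i[:,:,0]>8)&(i.sum(2)>480)).astype(np.uint8)
    m=cv2.morphologyEx(m,cv2.MORPH_OPEN,np.ones((3,3)));out=[]
    for k in cv2.findContours(m,cv2.RETR_EXTERNAL,cv2.CHAIN_APPROX_NONE)[0]:
        if cv2.contourArea(k)>60:
            (x,y),r=cv2.minEnclosingCircle(ray(c,cv2.convexHull(k)[:,0].astype(float),z)[:,:2].astype(np.float32))
            if 26<r<30: out.append((round(x,1),round(y,1),round(2*r,1)))
    return out
E
python3 - <<'E'
from h import *
w=snap('wrist','w11'); print(glasses(w),glasses(load('s10')))
E
```

```text
t: 16.23
eef_pos: [412.7, -244.9, 53.5]
tcp_rot: [-3.135, -0.001, 1.104]
ft_force: [0.0, -1.3, 0.4]
opening: 0.788
[(510.3, -254.5, 55.0), (414.8, -245.8, 55.3), (459.1, -112.5, 58.1), (434.5, -91.6, 58.6)] [(416.0, -247.3, 55.4), (511.6, -254.5, 59.0)]
```

```bash
python3 -m handwheel '[{"hand":0.075,"x":0.001,"y":0,"z":-0.035,"spin":0},{"hand":0.075,"x":0.001,"y":0,"z":-0.06,"spin":0},{"hand":0.075,"x":0.001,"y":0,"z":-0.069,"spin":0},{"hand":0.075,"x":0.001,"y":0,"z":-0.069,"spin":0},{"hand":0.075,"x":0.001,"y":0,"z":-0.069,"spin":0},{"hand":0.075,"x":0.001,"y":0,"z":-0.069,"spin":0}]'
python3 -m handwheel '[{"hand":0.04,"x":0,"y":0,"z":0,"spin":0},{"hand":0.04,"x":0,"y":0,"z":0,"spin":0},{"hand":0.04,"x":0,"y":0,"z":0,"spin":0},{"hand":0.04,"x":0,"y":0,"z":0,"spin":0},{"hand":0.04,"x":0,"y":0,"z":0,"spin":0},{"hand":0.04,"x":0,"y":0,"z":0,"spin":0}]'
python3 -m handwheel '[{"hand":0.04,"x":0,"y":0,"z":0.03,"spin":0},{"hand":0.04,"x":0,"y":0,"z":0.03,"spin":0},{"hand":0.04,"x":0,"y":0,"z":0.03,"spin":0}]'
```

```text
t: 16.78
eef_pos: [416.0, -246.3, -11.5]
tcp_rot: [3.14, 0.0, 1.104]
ft_force: [1.0, 0.6, 0.3]
opening: 0.792
t: 17.28
eef_pos: [415.5, -246.0, -12.5]
tcp_rot: [3.141, 0.0, 1.104]
ft_force: [-0.3, 0.9, 7.1]
opening: 0.581
t: 17.53
eef_pos: [415.8, -246.2, 17.9]
tcp_rot: [3.139, 0.0, 1.104]
ft_force: [0.8, -0.3, -0.4]
opening: 0.58
```

Gripped (opening 0.58 = 55 mm). Next I'll hover next to lamp R, where the wrist camera sees both lamps R and L, and measure the rims.

```bash
python3 -m handwheel '[{"hand":0.04,"x":0,"y":0,"z":0.04,"spin":0},{"hand":0.04,"x":0,"y":0,"z":0.08,"spin":0},{"hand":0.04,"x":0.02,"y":0.03,"z":0.11,"spin":0},{"hand":0.04,"x":0.06,"y":0.09,"z":0.11,"spin":0},{"hand":0.04,"x":0.06,"y":0.09,"z":0.11,"spin":0},{"hand":0.04,"x":0.06,"y":0.09,"z":0.11,"spin":0},{"hand":0.04,"x":0.06,"y":0.09,"z":0.11,"spin":0},{"hand":0.04,"x":0.06,"y":0.09,"z":0.11,"spin":0},{"hand":0.04,"x":0.06,"y":0.09,"z":0.11,"spin":0}]'
python3 - <<'E'
from h import *
w=snap('wrist','w12')
th=np.linspace(0,2*np.pi,90)
def circ(p,r,z): return np.c_[p[0]+r*np.cos(th),p[1]+r*np.sin(th),np.full(90,z)]
i=cv2.resize(w['img'][:,:,::-1],None,fx=1.25,fy=1.25,interpolation=cv2.INTER_CUBIC).copy()
for p in((435,-127),(493,33)):
    for r,z,col in((33,75,(0,0,255)),(50,55,(0,255,0))):
        q=proj(w,circ(p,r,z))*1.25; cv2.polylines(i,[q.astype(np.int32)],True,col,1)
cv2.imwrite('pics/m12.png',i)
g=cv2.cvtColor(w['img'],cv2.COLOR_RGB2GRAY)
for n,p in(('R',(435,-127)),('L',(493,33))):
    # rim fit: correlate gradient across bore edge r=31.5..33 over shift
    gg=cv2.GaussianBlur(g,(0,0),1).astype(np.float32)
    best=[]
    for dx in np.arange(-8,8.1,.5):
        for dy in np.arange(-8,8.1,.5):
            s=0
            def smp(r,z):
                q=proj(w,circ((p[0]+dx,p[1]+dy),r,z)).astype(np.float32)
                return cv2.remap(gg,q[:,:1],q[:,1:],cv2.INTER_LINEAR)
            s=np.median(smp(51.5,52)-smp(47,55)); s2=np.median(np.abs(smp(28,75)-smp(32.5,75)))
            s3=(smp(32.3,75)).mean()
            best.append((s3,s,dx,dy))
    b=sorted(best)[::-1][:4]; print(n,[(round(float(x[0])),p[0]+x[2],p[1]+x[3]) for x in b]); b=sorted(best,key=lambda x:-x[1])[:4]; print('  body',[(round(float(x[1])),p[0]+x[2],p[1]+x[3]) for x in b])
E
```

```text
t: 18.28
eef_pos: [474.6, -156.5, 126.4]
tcp_rot: [-3.14, 0.0, 1.103]
ft_force: [0.2, 1.3, 0.5]
opening: 0.579
R [(201, np.float64(434.0), np.float64(-129.0)), (201, np.float64(434.0), np.float64(-128.5)), (201, np.float64(434.5), np.float64(-128.5)), (201, np.float64(434.5), np.float64(-129.0))]
  body [(31, np.float64(438.5), np.float64(-125.0)), (31, np.float64(439.0), np.float64(-125.5)), (31, np.float64(437.5), np.float64(-124.5)), (30, np.float64(439.0), np.float64(-126.0))]
L [(191, np.float64(494.0), np.float64(34.0)), (190, np.float64(493.5), np.float64(34.0)), (190, np.float64(494.5), np.float64(34.0)), (190, np.float64(494.0), np.float64(34.5))]
  body [(16, np.float64(496.0), np.float64(30.0)), (16, np.float64(494.0), np.float64(28.5)), (16, np.float64(493.5), np.float64(28.5)), (16, np.float64(494.0), np.float64(28.0))]
```

View pics/m12.png

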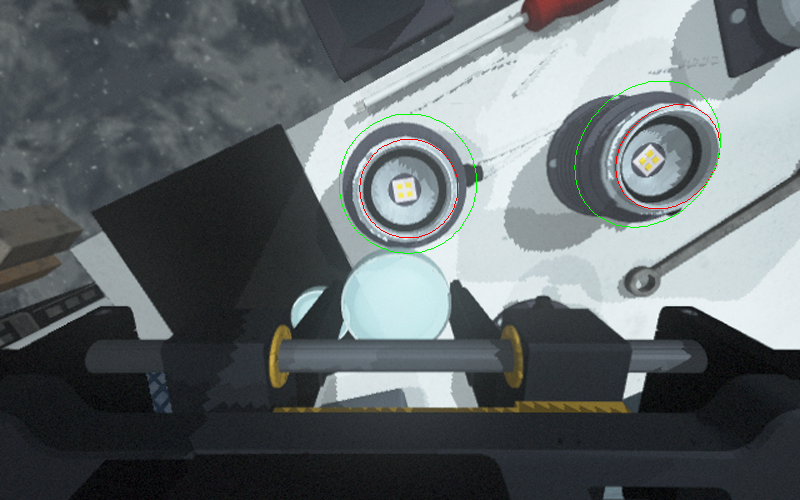

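The drawn circles (r 33 at z 75, r 50 at z 55) come out about 10% larger than lamp R at (405,190) in the picture and shifted, so I'd better fit the lamp's x, y and height offset numerically in several pictures.

```bash
cat > fit.py <<'E'
from h import *
from scipy.optimize import minimize
th=np.linspace(0,2*np.pi,72,endpoint=False)
def score(c,g,p,rz):
    s=0
    for r,z,sg in rz:
        def sm(rr):
            q=proj(c,np.c_[p[0]+rr*np.cos(th),p[1]+rr*np.sin(th),np.full(72,z+p[2])]).astype(np.float32)
            return cv2.remap(g,q[:,:1],q[:,1:],cv2.INTER_LINEAR)
        d=np.clip(sg*(sm(r+1.5)-sm(r-1.5)),-40,40); s+=d.mean()
    return s
RZ=[(50,55,1),(29.5,75,1),(33,75,-.5)]
def fit(fn,p0,rz=RZ,zs=(0,),ch=None):
    c=load(fn);g=cv2.GaussianBlur(cv2.cvtColor(c['img'],cv2.COLOR_RGB2GRAY),(0,0),.8).astype(np.float32)
    for z in zs:
        b=max((score(c,g,(p0[0]+dx,p0[1]+dy,z),rz),p0[0]+dx,p0[1]+dy) for dx in np.arange(-14,14.1,2) for dy in np.arange(-14,14.1,2))
        r=minimize(lambda q:-score(c,g,(q[0],q[1],z),rz),b[1:],method='Nelder-Mead',options=dict(initial_simplex=np.array(b[1:])+[[0,0],[2,0],[0,2]]))
        print(fn,'dz',z,np.round(r.x,1),round(-r.fun,2))
E
python3 - <<'E'
from fit import *
Z=(-40,-30,-20,-10,0,10)
fit('w12',(435,-127),zs=Z); fit('w12',(494,32),zs=Z)
fit('w2',(636,-86),zs=Z); fit('top0',(435,-129),zs=(-30,0)); fit('scene0',(435,-127),zs=(-30,0))
E
```

```text
w12 dz -40 [ 430.  -132.9] 23.22
w12 dz -30 [ 437.6 -132.7] 29.44
w12 dz -20 [ 436.4 -130.9] 51.76
w12 dz -10 [ 433.6 -128.6] 51.32
w12 dz 0 [ 432. -129.] 61.03
w12 dz 10 [ 432.9 -128.8] 75.46
w12 dz -40 [492.1  29.7] 23.29
w12 dz -30 [502.3  47.3] 46.99
w12 dz -20 [499.6  41.8] 47.11
w12 dz -10 [492.   33.3] 47.47
w12 dz 0 [489.7  26.1] 48.08
w12 dz 10 [490.1  27.4] 43.66
w2 dz -40 [647.4 -72.2] 39.09
w2 dz -30 [644.1 -76.1] 51.7
w2 dz -20 [641. -80.] 50.73
w2 dz -10 [633.4 -86. ] 43.15
w2 dz 0 [629.8 -89.9] 56.12
w2 dz 10 [627.1 -94. ] 57.35
top0 dz -30 [ 436.1 -134. ] 48.81
top0 dz 0 [ 435.6 -131. ] 53.02
scene0 dz -30 [ 452.5 -110.2] 29.19
scene0 dz 0 [ 430.8 -138.5] 29.1
```

Run:
```python
from h import *
from scipy.optimize import least_squares
def led(fn,uv,r=12):
    c=load(fn);i=c['img'].astype(int);u,v=map(int,uv);s=i[v-r:v+r+1,u-r:u+r+1]
    w=np.clip(s[:,:,0]-s[:,:,2]-25,0,None);yy,xx=np.mgrid[v-r:v+r+1,u-r:u+r+1]
    return c,np.array([(w*xx).sum(),(w*yy).sum()])/w.sum()
A=lambda p:((p[0]+.5)/4.5-.5+290,(p[1]+.5)/4.5-.5+160)
for n,obs in {'R':[('top0',A((362,413))),('scene0',(313,264)),('w12',(323,152))],'L':[('top0',A((113,319))),('scene0',(295,228)),('w12',(519,128))],'U':[('top0',A((295,108))),('scene0',(355,228)),('w2',(461,154)),('w1',(408,124))]}.items():
    o=[led(*x) for x in obs]; print(n,[x[1].round(1).tolist() for x in o])
    for sub in ([0,1],[0,2],list(range(len(o)))):
        f=lambda P:np.concatenate([(proj(o[k][0],[P])[0]-o[k][1])*(3 if k==0 else 1.) for k in sub])
        r=least_squares(f,[500,0,30]);print('  ',sub,r.x.round(1),r.fun.round(1))
```

```text
R [[370.1, 251.6], [313.7, 262.8], [323.3, 151.7]]
   [0, 1] [ 435.4 -132.1   58.3] [ 0.  -0.1 -0.2  0. ]
   [0, 2] [ 434.6 -130.5   65.2] [-0.9  0.6 -0.4  0.8]
   [0, 1, 2] [ 435.1 -131.1   58.2] [-1.1  0.2 -0.5 -0.1 -0.9  0.7]
L [[314.3, 230.2], [295.5, 225.4], [518.8, 127.7]]
   [0, 1] [495.5  32.2  58. ] [ 0.1 -0.1 -0.5  0. ]
   [0, 2] [494.7  32.7  56.8] [-0.4  0.8  0.   0.8]
   [0, 1, 2] [494.7  32.5  57.1] [-0.3  0.7 -0.7  0.3  0.1  0.9]
U [[354.9, 183.7], [356.8, 225.5], [460.7, 153.5], [408.6, 123.0]]
   [0, 1] [636.4 -86.5  58.7] [ 0. -0. -0.  0.]
   [0, 2] [635.9 -86.3  58.8] [-0.2  0.4  0.1  0.6]
   [0, 1, 2, 3] [635.8 -86.2  59.2] [-0.3  0.4 -0.2 -0.1  0.3  0.5 -0.3  0.1]
```

All cameras agree to about 1 mm on the LEDs (z about 58): lamp R (435,-131), L (494.7,32.5), U (635.8,-86). The calibration is sound, only the fingertip offset differs. I'll refine R with the wrist camera alone.

Run:
```python
from h import *
c=load('w12');print(ray(c,[(323.3,151.7),(518.8,127.7)],58.3).round(1), glasses(c,153.7))
c=load('w2');print(ray(c,[(460.7,153.5)],58.3).round(1)); print(state()['eef_pos'])
```

```text
[[ 434.9 -130.1   58.3]
 [ 493.5   31.9   58.3]] [(407.3, -272.6, 57.9)]
[[635.3 -85.9  58.3]]
[ 474.64606179 -156.69700855  126.48759352]
```

```bash
python3 -m handwheel '[{"hand":0.04,"x":-0.0395,"y":0.0264,"z":0,"spin":0},{"hand":0.04,"x":-0.0395,"y":0.0264,"z":0,"spin":0},{"hand":0.04,"x":-0.0395,"y":0.0264,"z":-0.03,"spin":0},{"hand":0.04,"x":-0.0395,"y":0.0264,"z":-0.061,"spin":0},{"hand":0.04,"x":-0.0395,"y":0.0264,"z":-0.061,"spin":0},{"hand":0.04,"x":-0.0395,"y":0.0264,"z":-0.061,"spin":0},{"hand":0.04,"x":-0.0395,"y":0.0264,"z":-0.061,"spin":0}]'
for s in 1 2 3 4 5; do python3 -m handwheel '[{"hand":0.04,"x":0,"y":0,"z":-0.0015,"spin":0},{"hand":0.04,"x":0,"y":0,"z":-0.0015,"spin":0}]' | grep -E 'eef|force'; done
```

```text
t: 18.92
eef_pos: [435.9, -130.0, 66.8]
tcp_rot: [3.141, -0.0, 1.103]
ft_force: [0.6, -0.0, 0.2]
opening: 0.578
eef_pos: [436.2, -129.8, 65.5]
ft_force: [-0.2, 0.6, -0.4]
eef_pos: [435.9, -129.5, 63.4]
ft_force: [-0.2, -0.3, -0.1]
eef_pos: [435.7, -129.4, 61.4]
ft_force: [-0.7, 0.8, 0.5]
eef_pos: [435.7, -129.4, 59.8]
ft_force: [0.3, -0.8, -0.8]
eef_pos: [435.7, -129.4, 58.2]
ft_force: [-0.7, -0.4, -0.5]
```

```bash
python3 -m handwheel '[{"hand":0.04,"x":-0.0005,"y":-0.0009,"z":0,"spin":0},{"hand":0.04,"x":-0.0005,"y":-0.0009,"z":0,"spin":0}]' | grep -E 'eef|force'
for s in 1 2 3 4; do python3 -m handwheel '[{"hand":0.04,"x":0,"y":0,"z":-0.001,"spin":0},{"hand":0.04,"x":0,"y":0,"z":-0.001,"spin":0}]' | grep -E 'eef|force'; done
```

```text
eef_pos: [435.2, -130.4, 58.4]
ft_force: [0.2, 0.7, 0.2]
eef_pos: [435.2, -130.4, 57.4]
ft_force: [-0.2, 0.4, -0.9]
eef_pos: [435.2, -130.3, 56.3]
ft_force: [0.0, -0.1, -0.8]
eef_pos: [435.2, -130.3, 55.3]
ft_force: [0.3, -0.6, -0.1]
eef_pos: [435.3, -130.4, 54.7]
ft_force: [-1.3, 1.3, 8.0]
```

Contact at z = 54.8 matches the fingertips on the rim (predicted 55), so the glass is about 5 mm in. Release and rise.

```bash
python3 -m handwheel '[{"hand":0.04,"x":0,"y":0,"z":0.001,"spin":0},{"hand":0.07,"x":0,"y":0,"z":0.001,"spin":0},{"hand":0.07,"x":0,"y":0,"z":0.001,"spin":0},{"hand":0.07,"x":0,"y":0,"z":0.001,"spin":0},{"hand":0.07,"x":0,"y":0,"z":0.001,"spin":0},{"hand":0.07,"x":0,"y":0,"z":0.03,"spin":0},{"hand":0.07,"x":0,"y":0,"z":0.06,"spin":0},{"hand":0.07,"x":0.04,"y":-0.025,"z":0.08,"spin":0},{"hand":0.07,"x":0.04,"y":-0.025,"z":0.08,"spin":0},{"hand":0.07,"x":0.04,"y":-0.025,"z":0.08,"spin":0}]'
python3 - <<'E'
from h import *
w=snap('wrist','w13')
i=w['img'].astype(int);m=((i[:,:,2]-i[:,:,0]>8)&(i.sum(2)>420)).astype(np.uint8)
m=cv2.morphologyEx(m,cv2.MORPH_OPEN,np.ones((3,3)))
for k in cv2.findContours(m,cv2.RETR_EXTERNAL,cv2.CHAIN_APPROX_NONE)[0]:
    if cv2.contourArea(k)>300: 
        e=cv2.fitEllipse(k);print(np.round(e[0],1),np.round(e[1],1),ray(w,[e[0]],77).round(1))
cv2.imwrite('pics/m13.png',cv2.resize(w['img'][60:260,200:440,::-1],None,fx=2,fy=2))
E
```

```text
t: 21.42
eef_pos: [477.5, -156.8, 135.6]
tcp_rot: [3.137, -0.0, 1.104]
ft_force: [-0.9, -0.1, -1.1]
opening: 0.739
[318.4 312.6] [ 32.4 185.3] [[ 581.4 -207.4   77. ]]
[269.4 247.6] [18.1 45.4] [[ 495.3 -216.5   77. ]]
[ 70.9 228. ] [ 78.8 113.1] [[ 394.8 -371.    77. ]]
[453.2 138.2] [266.8 415.9] [[476.7 -26.2  77. ]]
```

View pics/m13.png

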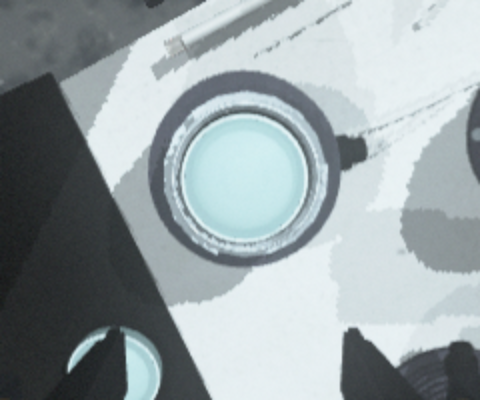

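Glass 1 lies flat and centred in lamp R (crop 245,178). Next is glass A.

```bash
python3 -m handwheel '[{"hand":0.075,"x":0.033,"y":-0.098,"z":0,"spin":0},{"hand":0.075,"x":0.033,"y":-0.098,"z":0,"spin":0},{"hand":0.075,"x":0.033,"y":-0.098,"z":0,"spin":0},{"hand":0.075,"x":0.033,"y":-0.098,"z":-0.04,"spin":0},{"hand":0.075,"x":0.033,"y":-0.098,"z":-0.08,"spin":0},{"hand":0.075,"x":0.033,"y":-0.098,"z":-0.08,"spin":0},{"hand":0.075,"x":0.033,"y":-0.098,"z":-0.08,"spin":0},{"hand":0.075,"x":0.033,"y":-0.098,"z":-0.08,"spin":0}]'
python3 - <<'E'
from h import *
print(glasses(snap('wrist','w14')),glasses(snap('scene','s14')),state()['eef_pos'])
E
```

```text
t: 22.13
eef_pos: [508.3, -253.1, 55.5]
tcp_rot: [-3.142, -0.0, 1.104]
ft_force: [0.6, 0.4, 0.5]
opening: 0.791
[(510.2, -254.2, 55.7)] [(511.8, -255.3, 57.2)] [ 508.95162704 -253.47724243   56.50483653]
```

```bash
python3 -m handwheel '[{"hand":0.075,"x":0.001,"y":-0.0005,"z":-0.035,"spin":0},{"hand":0.075,"x":0.001,"y":-0.0005,"z":-0.06,"spin":0},{"hand":0.075,"x":0.001,"y":-0.0005,"z":-0.068,"spin":0},{"hand":0.075,"x":0.001,"y":-0.0005,"z":-0.068,"spin":0},{"hand":0.075,"x":0.001,"y":-0.0005,"z":-0.068,"spin":0}]'
python3 -m handwheel '[{"hand":0.04,"x":0,"y":0,"z":0,"spin":0},{"hand":0.04,"x":0,"y":0,"z":0,"spin":0},{"hand":0.04,"x":0,"y":0,"z":0,"spin":0},{"hand":0.04,"x":0,"y":0,"z":0,"spin":0},{"hand":0.04,"x":0,"y":0,"z":0,"spin":0},{"hand":0.04,"x":0,"y":0,"z":0,"spin":0}]'
python3 -m handwheel '[{"hand":0.04,"x":0,"y":0,"z":0.04,"spin":0},{"hand":0.04,"x":0,"y":0,"z":0.08,"spin":0},{"hand":0.04,"x":0,"y":0,"z":0.12,"spin":0},{"hand":0.04,"x":0.01,"y":0.04,"z":0.135,"spin":0},{"hand":0.04,"x":0.022,"y":0.24,"z":0.135,"spin":0},{"hand":0.04,"x":0.022,"y":0.24,"z":0.135,"spin":0},{"hand":0.04,"x":0.022,"y":0.24,"z":0.135,"spin":0},{"hand":0.04,"x":0.022,"y":0.24,"z":0.135,"spin":0},{"hand":0.04,"x":0.022,"y":0.24,"z":0.135,"spin":0},{"hand":0.04,"x":0.022,"y":0.24,"z":0.135,"spin":0},{"hand":0.04,"x":0.022,"y":0.24,"z":0.135,"spin":0},{"hand":0.04,"x":0.022,"y":0.24,"z":0.135,"spin":0},{"hand":0.04,"x":0.022,"y":0.24,"z":0.135,"spin":0}]'
cat >> h.py <<'E'
def led(c,P,r=14):
    i=np.array(c['img']).astype(int);u,v=map(int,proj(c,[P])[0]);s=i[v-r:v+r+1,u-r:u+r+1]
    w=np.clip(s[:,:,0]-s[:,:,2]-25,0,None);yy,xx=np.mgrid[v-r:v+r+1,u-r:u+r+1]
    return ray(c,[((w*xx).sum()/w.sum(),(w*yy).sum()/w.sum())],58.3)[0].round(1)
E
python3 - <<'E'
from h import *
print(led(snap('wrist','w15'),(494,32,58)),state()['eef_pos'])
E
```

```text
t: 22.65
eef_pos: [509.8, -254.1, -12.2]
tcp_rot: [3.14, 0.0, 1.104]
ft_force: [-0.3, 0.7, 0.6]
opening: 0.791
t: 23.15
eef_pos: [509.7, -254.0, -12.6]
tcp_rot: [3.14, 0.0, 1.104]
ft_force: [-0.5, 0.8, 7.6]
opening: 0.577
t: 24.23
eef_pos: [531.3, -14.8, 121.5]
tcp_rot: [3.141, 0.0, 1.103]
ft_force: [0.2, -0.3, -0.4]
opening: 0.579
[494.3  33.6  58.3] [531.27711228 -14.97617989 121.46234957]
```

```bash
python3 -m handwheel '[{"hand":0.04,"x":-0.0373,"y":0.0479,"z":0,"spin":0},{"hand":0.04,"x":-0.0373,"y":0.0479,"z":0,"spin":0},{"hand":0.04,"x":-0.0373,"y":0.0479,"z":-0.03,"spin":0},{"hand":0.04,"x":-0.0373,"y":0.0479,"z":-0.058,"spin":0},{"hand":0.04,"x":-0.0373,"y":0.0479,"z":-0.062,"spin":0},{"hand":0.04,"x":-0.0373,"y":0.0479,"z":-0.062,"spin":0},{"hand":0.04,"x":-0.0373,"y":0.0479,"z":-0.062,"spin":0},{"hand":0.04,"x":-0.0373,"y":0.0479,"z":-0.062,"spin":0}]'
for s in 1 2 3 4; do python3 -m handwheel '[{"hand":0.04,"x":0,"y":0,"z":-0.001,"spin":0},{"hand":0.04,"x":0,"y":0,"z":-0.001,"spin":0}]' | grep -E 'eef|force'; done
```

```text
t: 24.95
eef_pos: [494.7, 33.5, 60.6]
tcp_rot: [3.14, -0.001, 1.103]
ft_force: [0.1, -0.4, 0.0]
opening: 0.579
eef_pos: [494.4, 33.9, 59.3]
ft_force: [0.3, -0.1, -0.3]
eef_pos: [494.1, 34.0, 57.7]
ft_force: [-0.4, 0.4, -1.2]
eef_pos: [493.9, 34.1, 56.4]
ft_force: [-0.0, -0.5, -0.9]
eef_pos: [493.9, 34.1, 55.3]
ft_force: [0.3, 0.9, -1.1]
```

```bash
python3 -m handwheel '[{"hand":0.04,"x":0,"y":-0.001,"z":0,"spin":0},{"hand":0.04,"x":0,"y":-0.001,"z":0,"spin":0}]' | grep -E 'eef|force'
python3 -m handwheel '[{"hand":0.07,"x":0,"y":-0.001,"z":0,"spin":0},{"hand":0.07,"x":0,"y":-0.001,"z":0,"spin":0},{"hand":0.07,"x":0,"y":-0.001,"z":0,"spin":0},{"hand":0.07,"x":0,"y":-0.001,"z":0,"spin":0},{"hand":0.07,"x":0,"y":-0.001,"z":0.03,"spin":0},{"hand":0.07,"x":0,"y":-0.001,"z":0.06,"spin":0},{"hand":0.07,"x":0.045,"y":-0.022,"z":0.08,"spin":0},{"hand":0.07,"x":0.045,"y":-0.022,"z":0.08,"spin":0},{"hand":0.07,"x":0.045,"y":-0.022,"z":0.08,"spin":0},{"hand":0.07,"x":0.045,"y":-0.022,"z":0.08,"spin":0}]'
cat >> h.py <<'E'
def disc(c,P,thr=420):
    i=np.array(c['img']).astype(int);m=((i[:,:,2]-i[:,:,0]>14)&(i.sum(2)>thr)).astype(np.uint8)
    u,v=map(int,proj(c,[P])[0]);mm=np.zeros_like(m);cv2.circle(mm,(u,v),38,1,-1);m=cv2.morphologyEx(m*mm,cv2.MORPH_OPEN,np.ones((3,3)))
    k=max(cv2.findContours(m,cv2.RETR_EXTERNAL,cv2.CHAIN_APPROX_NONE)[0],key=cv2.contourArea);e=cv2.fitEllipse(cv2.convexHull(k))
    P=ray(c,cv2.convexHull(k)[:,0].astype(float),77)[:,:2];q,r=cv2.minEnclosingCircle(P.astype(np.float32));return np.round(q,1),round(2*r,1),np.round(e[0],1),np.round(e[1],1)
E
python3 - <<'E'
from h import *
print('R',disc(load('w13'),(435,-130.3,77)))
print('L',disc(snap('wrist','w16'),(494.3,33,77)))
E
```

```text
eef_pos: [493.9, 33.0, 55.4]
ft_force: [0.2, 0.2, -0.7]
t: 26.62
eef_pos: [538.5, 11.0, 135.1]
tcp_rot: [-3.141, 0.0, 1.103]
ft_force: [-1.2, 0.2, -1.1]
opening: 0.739
R (array([ 436. , -130.7]), 65.0, array([323.5, 151.7]), array([69.4, 74.3]))
L (array([497.1,  32.4]), 59.5, array([316.7, 152.2]), array([63.2, 68.9]))
```

Glass 2's outline matches the seated one (63x69 px). Now the nearest ring: hover, spin 90 degrees (two perpendicular grips will centre it on the tool) and measure.

```bash
python3 -m handwheel '[{"hand":0.08,"x":-0.1,"y":0.171,"z":0,"spin":18},{"hand":0.08,"x":-0.1,"y":0.171,"z":0,"spin":18},{"hand":0.08,"x":-0.1,"y":0.171,"z":0,"spin":18},{"hand":0.08,"x":-0.1,"y":0.171,"z":0,"spin":18},{"hand":0.08,"x":-0.1,"y":0.171,"z":0,"spin":18},{"hand":0.08,"x":-0.1,"y":0.171,"z":0,"spin":18},{"hand":0.08,"x":-0.1,"y":0.171,"z":0,"spin":18},{"hand":0.08,"x":-0.1,"y":0.171,"z":0,"spin":18},{"hand":0.08,"x":-0.1,"y":0.171,"z":0,"spin":18},{"hand":0.08,"x":-0.1,"y":0.171,"z":0,"spin":18},{"hand":0.08,"x":-0.1,"y":0.171,"z":0,"spin":18},{"hand":0.08,"x":-0.1,"y":0.171,"z":0,"spin":18},{"hand":0.08,"x":-0.1,"y":0.171,"z":0,"spin":18},{"hand":0.08,"x":-0.1,"y":0.171,"z":0,"spin":18},{"hand":0.08,"x":-0.1,"y":0.171,"z":0,"spin":18},{"hand":0.08,"x":-0.1,"y":0.171,"z":0,"spin":18}]'
python3 - <<'E'
from h import *
s=snap('scene','s17')
w=snap('wrist','w17');e=state()['eef_pos'];print(e)
i=cv2.resize(w['img'][:,:,::-1],(640,400)).copy()
th=np.linspace(0,6.28,90)
for cx,cy in((438.6,182.3),(441.3,282.5)):
    for r,z,col in((16,84,(0,0,255)),(29,66,(0,255,0)),(42,48,(255,0,0))):
        q=proj(w,np.c_[cx+r*np.cos(th),cy+r*np.sin(th),np.full(90,z)]);cv2.polylines(i,[q.astype(np.int32)],True,col,1)
cv2.imwrite('pics/m17.png',i)
E
```

```text
t: 28.0
eef_pos: [438.2, 182.1, 135.1]
tcp_rot: [-3.141, -0.001, 2.672]
ft_force: [-0.0, 0.3, -0.5]
opening: 0.841
[438.5974472  182.07036392 135.28200527]
```

View pics/m17.png

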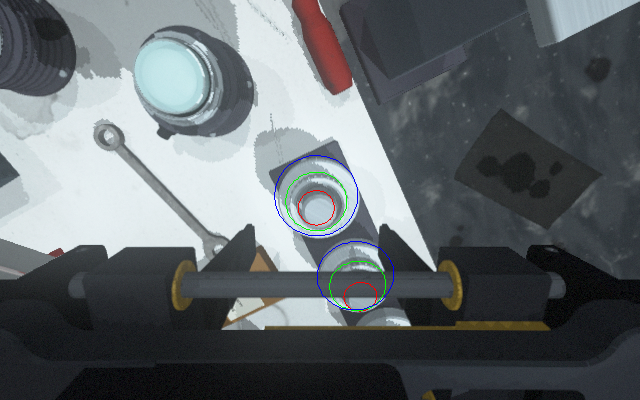

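The overlays fit the rings well: ring 3 at (438.6,182.3) and ring 2 at (441.3,282.5). Glass 2 also looks flat in its lamp. Descend and do the first centring grip.

```bash
python3 -m handwheel '[{"hand":0.08,"x":0,"y":0,"z":-0.03,"spin":0},{"hand":0.08,"x":0,"y":0,"z":-0.06,"spin":0},{"hand":0.08,"x":0,"y":0,"z":-0.09,"spin":0},{"hand":0.08,"x":0,"y":0,"z":-0.104,"spin":0},{"hand":0.08,"x":0,"y":0,"z":-0.104,"spin":0},{"hand":0.08,"x":0,"y":0,"z":-0.104,"spin":0}]' | grep -E 'eef|force'
python3 -m handwheel '[{"hand":0.04,"x":0,"y":0,"z":0,"spin":0},{"hand":0.04,"x":0,"y":0,"z":0,"spin":0},{"hand":0.04,"x":0,"y":0,"z":0,"spin":0},{"hand":0.04,"x":0,"y":0,"z":0,"spin":0},{"hand":0.04,"x":0,"y":0,"z":0,"spin":0},{"hand":0.04,"x":0,"y":0,"z":0,"spin":0}]'
python3 -m handwheel '[{"hand":0.08,"x":0,"y":0,"z":0,"spin":0},{"hand":0.08,"x":0,"y":0,"z":0,"spin":0},{"hand":0.08,"x":0,"y":0,"z":0,"spin":0},{"hand":0.08,"x":0,"y":0,"z":0,"spin":0},{"hand":0.08,"x":0,"y":0,"z":0,"spin":-18},{"hand":0.08,"x":0,"y":0,"z":0,"spin":-18},{"hand":0.08,"x":0,"y":0,"z":0,"spin":-18},{"hand":0.08,"x":0,"y":0,"z":0,"spin":-18},{"hand":0.08,"x":0,"y":0,"z":0,"spin":-18},{"hand":0.08,"x":0,"y":0,"z":0,"spin":-18},{"hand":0.08,"x":0,"y":0,"z":0,"spin":-18},{"hand":0.08,"x":0,"y":0,"z":0,"spin":-18},{"hand":0.08,"x":0,"y":0,"z":0,"spin":-18},{"hand":0.08,"x":0,"y":0,"z":0,"spin":-18},{"hand":0.08,"x":0,"y":0,"z":0,"spin":-18},{"hand":0.08,"x":0,"y":0,"z":0,"spin":-18},{"hand":0.08,"x":0,"y":0,"z":0,"spin":-18},{"hand":0.08,"x":0,"y":0,"z":0,"spin":-18},{"hand":0.08,"x":0,"y":0,"z":0,"spin":-18},{"hand":0.08,"x":0,"y":0,"z":0,"spin":-18}]'
python3 -m handwheel '[{"hand":0.04,"x":0,"y":0,"z":0,"spin":0},{"hand":0.04,"x":0,"y":0,"z":0,"spin":0},{"hand":0.04,"x":0,"y":0,"z":0,"spin":0},{"hand":0.04,"x":0,"y":0,"z":0,"spin":0},{"hand":0.04,"x":0,"y":0,"z":0,"spin":0},{"hand":0.04,"x":0,"y":0,"z":0,"spin":0}]'
```

```text
eef_pos: [438.7, 182.0, 31.2]
ft_force: [0.1, 0.9, -0.3]
t: 29.1
eef_pos: [439.2, 182.2, 32.3]
tcp_rot: [3.141, 0.001, 2.675]
ft_force: [-2.1, -0.0, 8.3]
opening: 0.616
t: 30.77
eef_pos: [438.9, 182.1, 31.4]
tcp_rot: [-3.142, 0.0, 1.107]
ft_force: [-0.0, 1.0, -0.4]
opening: 0.838
t: 31.27
eef_pos: [439.0, 182.1, 31.5]
tcp_rot: [3.141, -0.0, 1.104]
ft_force: [0.2, 0.1, 0.0]
opening: 0.617
```

Crown gripped (58.7 mm); ring origin is reported z minus 2.3. Lift and carry it to lamp L.

```bash
python3 -m handwheel '[{"hand":0.04,"x":0,"y":0,"z":0.03,"spin":0},{"hand":0.04,"x":0,"y":0,"z":0.06,"spin":0},{"hand":0.04,"x":0,"y":0,"z":0.09,"spin":0},{"hand":0.04,"x":0,"y":0,"z":0.11,"spin":0},{"hand":0.04,"x":0.0552,"y":-0.1492,"z":0.11,"spin":0},{"hand":0.04,"x":0.0552,"y":-0.1492,"z":0.11,"spin":0},{"hand":0.04,"x":0.0552,"y":-0.1492,"z":0.11,"spin":0},{"hand":0.04,"x":0.0552,"y":-0.1492,"z":0.11,"spin":0},{"hand":0.04,"x":0.0552,"y":-0.1492,"z":0.11,"spin":0},{"hand":0.04,"x":0.0552,"y":-0.1492,"z":0.11,"spin":0},{"hand":0.04,"x":0.0552,"y":-0.1492,"z":0.08,"spin":0},{"hand":0.04,"x":0.0552,"y":-0.1492,"z":0.055,"spin":0},{"hand":0.04,"x":0.0552,"y":-0.1492,"z":0.055,"spin":0},{"hand":0.04,"x":0.0552,"y":-0.1492,"z":0.055,"spin":0},{"hand":0.04,"x":0.0552,"y":-0.1492,"z":0.055,"spin":0}]'
```

```text
t: 32.52
eef_pos: [494.4, 33.5, 87.4]
tcp_rot: [3.141, -0.0, 1.105]
ft_force: [-0.2, -0.2, -1.1]
opening: 0.616
```

```bash
python3 -m handwheel '[{"hand":0.04,"x":0,"y":-0.0005,"z":-0.006,"spin":0},{"hand":0.04,"x":0,"y":-0.0005,"z":-0.011,"spin":0},{"hand":0.04,"x":0,"y":-0.0005,"z":-0.011,"spin":0}]' | grep -E 'eef|force'
for s in 1 2 3 4; do python3 -m handwheel '[{"hand":0.04,"x":0,"y":0,"z":-0.001,"spin":0},{"hand":0.04,"x":0,"y":0,"z":-0.001,"spin":0}]' | grep -E 'eef|force'; done
```

```text
eef_pos: [494.0, 32.7, 75.2]
ft_force: [0.4, 3.0, -3.8]
eef_pos: [494.2, 32.6, 74.6]
ft_force: [0.5, 4.7, -1.2]
eef_pos: [494.3, 32.5, 73.6]
ft_force: [0.5, 4.6, 0.4]
eef_pos: [494.3, 32.5, 72.5]
ft_force: [0.3, 4.8, -0.3]
eef_pos: [494.3, 32.4, 71.4]
ft_force: [1.7, 5.2, -0.4]
```

A 5 N sideways force in +y means the ring needs to move about 1 mm towards +y; adjust and keep lowering.

```bash
python3 -m handwheel '[{"hand":0.04,"x":0,"y":0.001,"z":0,"spin":0},{"hand":0.04,"x":0,"y":0.001,"z":0,"spin":0}]' | grep -E 'eef|force'
for s in 1 2 3 4 5; do python3 -m handwheel '[{"hand":0.04,"x":0,"y":0,"z":-0.001,"spin":0},{"hand":0.04,"x":0,"y":0,"z":-0.001,"spin":0}]' | grep -E 'eef|force'; done
```

```text
eef_pos: [494.0, 33.2, 71.4]
ft_force: [0.0, 0.1, -0.7]
eef_pos: [494.0, 33.1, 70.3]
ft_force: [-0.5, 0.3, -0.5]
eef_pos: [494.0, 33.2, 69.4]
ft_force: [-0.7, 0.2, -0.1]
eef_pos: [494.3, 33.3, 68.8]
ft_force: [-2.0, -1.0, 6.1]
eef_pos: [494.3, 33.3, 68.6]
ft_force: [-5.3, -1.5, 19.2]
eef_pos: [494.4, 33.2, 68.3]
ft_force: [-7.9, -1.5, 30.0]
```

The ring rests on the thread at origin about 66.5, inside the expected 63–70, so about 0.31 turn is needed. Ease the pressure and screw clockwise, following the lead.

```bash
python3 -m handwheel '[{"hand":0.04,"x":0,"y":0,"z":0.0018,"spin":0},{"hand":0.04,"x":0,"y":0,"z":0.0018,"spin":0},{"hand":0.04,"x":0,"y":0,"z":0.0014,"spin":-1.2},{"hand":0.04,"x":0,"y":0,"z":0.001,"spin":-2.4},{"hand":0.04,"x":0,"y":0,"z":0.0007,"spin":-3.6},{"hand":0.04,"x":0,"y":0,"z":0.0003,"spin":-4.8},{"hand":0.04,"x":0,"y":0,"z":0,"spin":-6},{"hand":0.04,"x":0,"y":0,"z":0,"spin":-6}]'
python3 -m handwheel '[{"hand":0.04,"x":0,"y":0,"z":-0.0003,"spin":-1.2},{"hand":0.04,"x":0,"y":0,"z":-0.0007,"spin":-2.4},{"hand":0.04,"x":0,"y":0,"z":-0.001,"spin":-3.6},{"hand":0.04,"x":0,"y":0,"z":-0.0014,"spin":-4.8},{"hand":0.04,"x":0,"y":0,"z":-0.0018,"spin":-6},{"hand":0.04,"x":0,"y":0,"z":-0.0018,"spin":-6}]'; python3 -c "
from cell import state;s=state();print(s['moment'],s['joints'][5])"
```

```text
t: 35.1
eef_pos: [495.1, 33.3, 66.9]
tcp_rot: [3.14, -0.002, 0.574]
ft_force: [-0.6, 0.6, 9.1]
opening: 0.615
t: 35.6
eef_pos: [494.9, 33.2, 65.2]
tcp_rot: [3.141, -0.002, 0.05]
ft_force: [0.9, 1.2, 11.1]
opening: 0.615
[ 0.12848434  0.25689461 -0.25435508] -0.11608598132079505
```

```bash
python3 -m handwheel '[{"hand":0.04,"x":0,"y":0,"z":-0.0003,"spin":-1.2},{"hand":0.04,"x":0,"y":0,"z":-0.0007,"spin":-2.4},{"hand":0.04,"x":0,"y":0,"z":-0.001,"spin":-3.6},{"hand":0.04,"x":0,"y":0,"z":-0.0014,"spin":-4.8},{"hand":0.04,"x":0,"y":0,"z":-0.0018,"spin":-6},{"hand":0.04,"x":0,"y":0,"z":-0.0018,"spin":-6}]'; python3 -c "
from cell import state;s=state();print(s['moment'],s['joints'][5])"
python3 -m handwheel '[{"hand":0.04,"x":0,"y":0,"z":-0.0002,"spin":-0.8},{"hand":0.04,"x":0,"y":0,"z":-0.0005,"spin":-1.6},{"hand":0.04,"x":0,"y":0,"z":-0.0007,"spin":-2.4},{"hand":0.04,"x":0,"y":0,"z":-0.0009,"spin":-3},{"hand":0.04,"x":0,"y":0,"z":-0.0009,"spin":-3}]'; python3 -c "
from cell import state;s=state();print(s['moment'],s['joints'][5])"
```

```text
t: 36.1
eef_pos: [494.8, 33.2, 63.4]
tcp_rot: [-3.141, -0.002, -0.474]
ft_force: [-0.3, 0.9, 10.3]
opening: 0.619
[ 0.14410609  0.30550447 -0.19680024] 0.40753752792794234
t: 36.52
eef_pos: [494.4, 33.4, 62.6]
tcp_rot: [-3.141, -0.001, -0.732]
ft_force: [-1.9, 1.9, 14.0]
opening: 0.619
[ 0.33322043  0.71627681 -0.13029738] 0.6659814696111473
```

```bash
for k in 1 2 3; do python3 -m handwheel '[{"hand":0.04,"x":0,"y":0,"z":-0.0002,"spin":-0.8},{"hand":0.04,"x":0,"y":0,"z":-0.0004,"spin":-1.6},{"hand":0.04,"x":0,"y":0,"z":-0.0004,"spin":-1.6}]'|grep -E 'eef|rot|force'; python3 -c "
from cell import state;s=state();print(s['moment'][2])"; done
```

```text
eef_pos: [494.4, 33.4, 62.3]
tcp_rot: [-3.141, -0.001, -0.872]
ft_force: [-2.5, 0.4, 14.9]
-0.12763643668576755
eef_pos: [494.7, 33.2, 62.2]
tcp_rot: [-3.14, -0.001, -1.012]
ft_force: [-3.7, -0.6, 21.3]
-0.13280112674285455
eef_pos: [494.9, 33.5, 62.1]
tcp_rot: [-3.14, -0.001, -1.151]
ft_force: [-4.1, 0.7, 23.8]
-0.03149563714443132
```

Sinking stopped at z = 62.1, i.e. ring origin about 59.9, which suggests home with the pads slipping. To confirm, I'll open slightly and touch the fingertips on the ring's shoulder (top should be at 79, so contact at reported z 59.0).

```bash
python3 -m handwheel '[{"hand":0.066,"x":0,"y":0,"z":0.002,"spin":0},{"hand":0.066,"x":0,"y":0,"z":0.002,"spin":0},{"hand":0.066,"x":0,"y":0,"z":0.002,"spin":0},{"hand":0.066,"x":0,"y":0,"z":0.002,"spin":0}]'
for s in 1 2 3 4 5 6; do python3 -m handwheel '[{"hand":0.066,"x":0,"y":0,"z":-0.0007,"spin":0},{"hand":0.066,"x":0,"y":0,"z":-0.0007,"spin":0}]' | grep -E 'eef|force'; done
```

```text
t: 37.6
eef_pos: [494.1, 33.4, 62.5]
tcp_rot: [3.141, 0.0, -1.147]
ft_force: [0.1, 0.5, 0.4]
opening: 0.695
eef_pos: [494.0, 33.4, 61.7]
ft_force: [-0.6, -0.0, -0.2]
eef_pos: [494.1, 33.4, 61.1]
ft_force: [0.5, -0.2, -0.0]
eef_pos: [494.1, 33.4, 60.5]
ft_force: [0.1, -0.6, -0.7]
eef_pos: [494.1, 33.4, 59.9]
ft_force: [-0.3, 0.7, 0.5]
eef_pos: [494.1, 33.4, 59.2]
ft_force: [-0.0, 0.1, -1.1]
eef_pos: [494.2, 33.3, 59.1]
ft_force: [-1.6, -0.6, 8.9]
```

Contact came at 59.1, so the ring origin is 60.1: home. Next ring 2, with the same two-grip centring.

```bash
python3 -m handwheel '[{"hand":0.08,"x":0,"y":0,"z":0.002,"spin":0},{"hand":0.08,"x":0,"y":0,"z":0.04,"spin":0},{"hand":0.08,"x":0,"y":0,"z":0.07,"spin":0},{"hand":0.08,"x":0,"y":0,"z":0.09,"spin":1},{"hand":0.08,"x":-0.0529,"y":0.2492,"z":0.09,"spin":18},{"hand":0.08,"x":-0.0529,"y":0.2492,"z":0.09,"spin":18},{"hand":0.08,"x":-0.0529,"y":0.2492,"z":0.09,"spin":18},{"hand":0.08,"x":-0.0529,"y":0.2492,"z":0.09,"spin":18},{"hand":0.08,"x":-0.0529,"y":0.2492,"z":0.09,"spin":18},{"hand":0.08,"x":-0.0529,"y":0.2492,"z":0.09,"spin":18},{"hand":0.08,"x":-0.0529,"y":0.2492,"z":0.09,"spin":18},{"hand":0.08,"x":-0.0529,"y":0.2492,"z":0.09,"spin":18},{"hand":0.08,"x":-0.0529,"y":0.2492,"z":0.09,"spin":18},{"hand":0.08,"x":-0.0529,"y":0.2492,"z":0.09,"spin":18},{"hand":0.08,"x":-0.0529,"y":0.2492,"z":0.09,"spin":18},{"hand":0.08,"x":-0.0529,"y":0.2492,"z":0.09,"spin":18},{"hand":0.08,"x":-0.0529,"y":0.2492,"z":0.09,"spin":18},{"hand":0.08,"x":-0.0529,"y":0.2492,"z":0.09,"spin":18},{"hand":0.08,"x":-0.0529,"y":0.2492,"z":0.09,"spin":18},{"hand":0.08,"x":-0.0529,"y":0.2492,"z":0.09,"spin":18}]'
```

```text
t: 40.27
eef_pos: [441.3, 282.5, 148.5]
tcp_rot: [-3.142, -0.0, 0.421]
ft_force: [-0.8, 0.2, -0.5]
opening: 0.838
```

```bash
python3 -m handwheel '[{"hand":0.08,"x":0,"y":0,"z":-0.03,"spin":0},{"hand":0.08,"x":0,"y":0,"z":-0.06,"spin":0},{"hand":0.08,"x":0,"y":0,"z":-0.09,"spin":0},{"hand":0.08,"x":0,"y":0,"z":-0.117,"spin":0},{"hand":0.08,"x":0,"y":0,"z":-0.117,"spin":0},{"hand":0.08,"x":0,"y":0,"z":-0.117,"spin":0}]' | grep -E 'eef|force'
python3 -m handwheel '[{"hand":0.04,"x":0,"y":0,"z":0,"spin":0},{"hand":0.04,"x":0,"y":0,"z":0,"spin":0},{"hand":0.04,"x":0,"y":0,"z":0,"spin":0},{"hand":0.04,"x":0,"y":0,"z":0,"spin":0},{"hand":0.04,"x":0,"y":0,"z":0,"spin":0},{"hand":0.04,"x":0,"y":0,"z":0,"spin":0}]' | grep -E 'eef|force|open'
python3 -m handwheel '[{"hand":0.08,"x":0,"y":0,"z":0,"spin":0},{"hand":0.08,"x":0,"y":0,"z":0,"spin":0},{"hand":0.08,"x":0,"y":0,"z":0,"spin":0},{"hand":0.08,"x":0,"y":0,"z":0,"spin":0},{"hand":0.08,"x":0,"y":0,"z":0,"spin":18},{"hand":0.08,"x":0,"y":0,"z":0,"spin":18},{"hand":0.08,"x":0,"y":0,"z":0,"spin":18},{"hand":0.08,"x":0,"y":0,"z":0,"spin":18},{"hand":0.08,"x":0,"y":0,"z":0,"spin":18},{"hand":0.08,"x":0,"y":0,"z":0,"spin":18},{"hand":0.08,"x":0,"y":0,"z":0,"spin":18},{"hand":0.08,"x":0,"y":0,"z":0,"spin":18},{"hand":0.08,"x":0,"y":0,"z":0,"spin":18},{"hand":0.08,"x":0,"y":0,"z":0,"spin":18},{"hand":0.08,"x":0,"y":0,"z":0,"spin":18},{"hand":0.08,"x":0,"y":0,"z":0,"spin":18},{"hand":0.08,"x":0,"y":0,"z":0,"spin":18},{"hand":0.08,"x":0,"y":0,"z":0,"spin":18},{"hand":0.08,"x":0,"y":0,"z":0,"spin":18},{"hand":0.08,"x":0,"y":0,"z":0,"spin":18}]'
python3 -m handwheel '[{"hand":0.04,"x":0,"y":0,"z":0,"spin":0},{"hand":0.04,"x":0,"y":0,"z":0,"spin":0},{"hand":0.04,"x":0,"y":0,"z":0,"spin":0},{"hand":0.04,"x":0,"y":0,"z":0,"spin":0},{"hand":0.04,"x":0,"y":0,"z":0,"spin":0},{"hand":0.04,"x":0,"y":0,"z":0,"spin":0}]'
```

```text
eef_pos: [440.9, 282.4, 30.6]
ft_force: [0.1, 0.2, 0.2]
eef_pos: [441.5, 282.7, 32.1]
ft_force: [-0.5, -0.4, 7.0]
opening: 0.612
t: 42.93
eef_pos: [441.2, 282.5, 31.5]
tcp_rot: [-3.141, -0.0, 1.991]
ft_force: [-0.3, -0.2, 0.1]
opening: 0.838
t: 43.43
eef_pos: [441.2, 282.6, 31.5]
tcp_rot: [-3.142, -0.0, 1.994]
ft_force: [0.3, -0.2, -1.6]
opening: 0.615
```

```bash
python3 -m handwheel '[{"hand":0.04,"x":0,"y":0,"z":0.03,"spin":0},{"hand":0.04,"x":0,"y":0,"z":0.06,"spin":0},{"hand":0.04,"x":0,"y":0,"z":0.09,"spin":0},{"hand":0.04,"x":0,"y":0,"z":0.115,"spin":0},{"hand":0.04,"x":-0.006,"y":-0.413,"z":0.115,"spin":0},{"hand":0.04,"x":-0.006,"y":-0.413,"z":0.115,"spin":0},{"hand":0.04,"x":-0.006,"y":-0.413,"z":0.115,"spin":0},{"hand":0.04,"x":-0.006,"y":-0.413,"z":0.115,"spin":0},{"hand":0.04,"x":-0.006,"y":-0.413,"z":0.115,"spin":0},{"hand":0.04,"x":-0.006,"y":-0.413,"z":0.115,"spin":0},{"hand":0.04,"x":-0.006,"y":-0.413,"z":0.115,"spin":0},{"hand":0.04,"x":-0.006,"y":-0.413,"z":0.115,"spin":0},{"hand":0.04,"x":-0.006,"y":-0.413,"z":0.115,"spin":0},{"hand":0.04,"x":-0.006,"y":-0.413,"z":0.115,"spin":0},{"hand":0.04,"x":-0.006,"y":-0.413,"z":0.115,"spin":0},{"hand":0.04,"x":-0.006,"y":-0.413,"z":0.115,"spin":0},{"hand":0.04,"x":-0.006,"y":-0.413,"z":0.115,"spin":0},{"hand":0.04,"x":-0.006,"y":-0.413,"z":0.115,"spin":0},{"hand":0.04,"x":-0.006,"y":-0.413,"z":0.08,"spin":0},{"hand":0.04,"x":-0.006,"y":-0.413,"z":0.06,"spin":0}]'
python3 -m handwheel '[{"hand":0.04,"x":0,"y":0,"z":-0.007,"spin":0},{"hand":0.04,"x":0,"y":0,"z":-0.007,"spin":0},{"hand":0.04,"x":0,"y":0,"z":-0.007,"spin":0}]'
```

```text
t: 45.1
eef_pos: [435.3, -129.0, 90.6]
tcp_rot: [3.141, 0.001, 1.996]
ft_force: [0.1, -0.8, -1.6]
opening: 0.614
t: 45.35
eef_pos: [435.6, -129.8, 85.0]
tcp_rot: [-3.141, -0.0, 1.996]
ft_force: [-0.4, -0.3, -0.8]
opening: 0.613
```

```bash
python3 -m handwheel '[{"hand":0.04,"x":-0.0003,"y":-0.0003,"z":-0.005,"spin":0},{"hand":0.04,"x":-0.0003,"y":-0.0003,"z":-0.009,"spin":0},{"hand":0.04,"x":-0.0003,"y":-0.0003,"z":-0.009,"spin":0}]' | grep -E 'eef|force'
for s in 1 2 3 4 5; do python3 -m handwheel '[{"hand":0.04,"x":0,"y":0,"z":-0.001,"spin":0},{"hand":0.04,"x":0,"y":0,"z":-0.001,"spin":0}]' | grep -E 'eef|force'; done
```

```text
eef_pos: [435.0, -130.7, 75.6]
ft_force: [0.7, 1.5, -0.2]
eef_pos: [435.1, -130.7, 74.7]
ft_force: [0.5, 1.5, -0.8]
eef_pos: [435.0, -130.8, 73.6]
ft_force: [1.2, 1.2, -2.5]
eef_pos: [435.0, -130.7, 72.5]
ft_force: [0.2, 1.2, -1.3]
eef_pos: [435.3, -130.7, 71.8]
ft_force: [1.5, 3.1, 3.7]
eef_pos: [435.3, -130.7, 71.5]
ft_force: [-1.1, 2.7, 18.7]
```

Resting at origin about 69.4, so about 0.45 turn (32 units) to go. Screw.

```bash
python3 -m handwheel '[{"hand":0.04,"x":0,"y":0.0003,"z":0.0008,"spin":0},{"hand":0.04,"x":0,"y":0.0003,"z":0.0005,"spin":-1.2},{"hand":0.04,"x":0,"y":0.0003,"z":0.0001,"spin":-2.4},{"hand":0.04,"x":0,"y":0.0003,"z":-0.0002,"spin":-3.6},{"hand":0.04,"x":0,"y":0.0003,"z":-0.0006,"spin":-4.8},{"hand":0.04,"x":0,"y":0.0003,"z":-0.0009,"spin":-6},{"hand":0.04,"x":0,"y":0.0003,"z":-0.0013,"spin":-7.2},{"hand":0.04,"x":0,"y":0.0003,"z":-0.0016,"spin":-8.4},{"hand":0.04,"x":0,"y":0.0003,"z":-0.002,"spin":-9.6},{"hand":0.04,"x":0,"y":0.0003,"z":-0.0023,"spin":-10.8},{"hand":0.04,"x":0,"y":0.0003,"z":-0.0027,"spin":-12},{"hand":0.04,"x":0,"y":0.0003,"z":-0.0027,"spin":-12}]'
python3 -m handwheel '[{"hand":0.04,"x":0,"y":0,"z":-0.0003,"spin":-1.2},{"hand":0.04,"x":0,"y":0,"z":-0.0007,"spin":-2.4},{"hand":0.04,"x":0,"y":0,"z":-0.001,"spin":-3.6},{"hand":0.04,"x":0,"y":0,"z":-0.0014,"spin":-4.8},{"hand":0.04,"x":0,"y":0,"z":-0.0018,"spin":-6},{"hand":0.04,"x":0,"y":0,"z":-0.0021,"spin":-7.2},{"hand":0.04,"x":0,"y":0,"z":-0.0024,"spin":-8.4},{"hand":0.04,"x":0,"y":0,"z":-0.0028,"spin":-9.6},{"hand":0.04,"x":0,"y":0,"z":-0.0031,"spin":-10.8},{"hand":0.04,"x":0,"y":0,"z":-0.0031,"spin":-10.8}]'
```

```text
t: 47.43
eef_pos: [435.0, -130.5, 68.2]
tcp_rot: [3.141, -0.0, 0.94]
ft_force: [-0.6, 1.7, 8.0]
opening: 0.617
t: 48.27
eef_pos: [435.1, -130.5, 65.1]
tcp_rot: [3.141, -0.001, -0.002]
ft_force: [0.2, 2.6, 8.0]
opening: 0.613
```

Following the lead; about 2.8 mm (10 units) remain.

```bash
python3 -m handwheel '[{"hand":0.04,"x":0,"y":0,"z":-0.0003,"spin":-1.2},{"hand":0.04,"x":0,"y":0,"z":-0.0007,"spin":-2.4},{"hand":0.04,"x":0,"y":0,"z":-0.001,"spin":-3.6},{"hand":0.04,"x":0,"y":0,"z":-0.0014,"spin":-4.8},{"hand":0.04,"x":0,"y":0,"z":-0.0018,"spin":-6},{"hand":0.04,"x":0,"y":0,"z":-0.0021,"spin":-7.2},{"hand":0.04,"x":0,"y":0,"z":-0.0024,"spin":-8},{"hand":0.04,"x":0,"y":0,"z":-0.0024,"spin":-8}]'
for k in 1 2 3 4; do python3 -m handwheel '[{"hand":0.04,"x":0,"y":0,"z":-0.0002,"spin":-0.8},{"hand":0.04,"x":0,"y":0,"z":-0.0004,"spin":-1.6},{"hand":0.04,"x":0,"y":0,"z":-0.0004,"spin":-1.6}]'|grep -E 'eef|rot|force'; done
```

```text
t: 48.93
eef_pos: [435.5, -130.6, 62.8]
tcp_rot: [-3.141, -0.001, -0.698]
ft_force: [1.7, 2.8, 7.5]
opening: 0.614
eef_pos: [435.5, -130.7, 62.5]
tcp_rot: [-3.141, -0.002, -0.838]
ft_force: [0.4, 0.4, 9.0]
eef_pos: [435.6, -130.9, 62.5]
tcp_rot: [-3.141, -0.002, -0.977]
ft_force: [-1.3, 0.2, 14.7]
eef_pos: [435.5, -130.8, 62.3]
tcp_rot: [-3.14, -0.002, -1.116]
ft_force: [-2.9, 0.5, 20.0]
eef_pos: [435.5, -130.6, 62.0]
tcp_rot: [-3.14, -0.002, -1.255]
ft_force: [-1.9, 4.8, 22.5]
```

```bash
python3 -m handwheel '[{"hand":0.066,"x":0,"y":0,"z":0.001,"spin":0},{"hand":0.066,"x":0,"y":0,"z":0.001,"spin":0},{"hand":0.066,"x":0,"y":0,"z":0.001,"spin":0},{"hand":0.066,"x":0,"y":0,"z":0.001,"spin":0}]'
for s in 1 2 3 4 5; do python3 -m handwheel '[{"hand":0.066,"x":0,"y":0,"z":-0.0007,"spin":0},{"hand":0.066,"x":0,"y":0,"z":-0.0007,"spin":0}]' | grep -E 'eef|force'; done
```

```text
t: 50.27
eef_pos: [434.9, -130.5, 61.6]
tcp_rot: [3.141, 0.0, -1.252]
ft_force: [-0.4, -0.1, -0.8]
opening: 0.692
eef_pos: [434.8, -130.4, 60.8]
ft_force: [-0.5, 0.1, -0.3]
eef_pos: [434.9, -130.4, 60.2]
ft_force: [0.4, 0.3, -0.5]
eef_pos: [434.9, -130.4, 59.5]
ft_force: [0.1, 0.0, -0.6]
eef_pos: [435.0, -130.4, 59.0]
ft_force: [0.1, -0.4, 1.3]
eef_pos: [435.0, -130.5, 58.9]
ft_force: [-3.0, 0.5, 13.9]
```

Contact at 58.95 puts ring origin at 60.0: home. Now round to the -y side of the toggle with fingers shut.

```bash
python3 -m handwheel '[{"hand":0.08,"x":0,"y":0,"z":0.02,"spin":0},{"hand":0.08,"x":0,"y":0,"z":0.05,"spin":0},{"hand":0,"x":0,"y":0,"z":0.09,"spin":0},{"hand":0,"x":0.02,"y":-0.02,"z":0.1,"spin":0},{"hand":0,"x":0.194,"y":-0.2155,"z":0.1,"spin":0},{"hand":0,"x":0.194,"y":-0.2155,"z":0.1,"spin":0},{"hand":0,"x":0.194,"y":-0.2155,"z":0.1,"spin":0},{"hand":0,"x":0.194,"y":-0.2155,"z":0.1,"spin":0},{"hand":0,"x":0.194,"y":-0.2155,"z":0.1,"spin":0},{"hand":0,"x":0.194,"y":-0.2155,"z":0.1,"spin":0},{"hand":0,"x":0.194,"y":-0.2155,"z":0.1,"spin":0},{"hand":0,"x":0.194,"y":-0.2155,"z":0.1,"spin":0},{"hand":0,"x":0.194,"y":-0.2155,"z":0.1,"spin":0},{"hand":0,"x":0.194,"y":-0.2155,"z":0.07,"spin":0},{"hand":0,"x":0.194,"y":-0.2155,"z":0.04,"spin":0},{"hand":0,"x":0.194,"y":-0.2155,"z":0.008,"spin":0},{"hand":0,"x":0.194,"y":-0.2155,"z":0.008,"spin":0},{"hand":0,"x":0.194,"y":-0.2155,"z":0.008,"spin":0}]'
python3 - <<'E'
from h import *
s=snap('scene','s20');i=s['img'].astype(int)
print(proj(s,[[651,-249,108],[639,-302,108]]).round(),state()['eef_pos'])
E
```

```text
t: 52.6
eef_pos: [628.0, -344.6, 66.0]
tcp_rot: [3.14, 0.002, -1.252]
ft_force: [0.2, -0.4, 0.1]
opening: 0.004
[[404. 237.]
 [417. 249.]] [ 629.07351976 -345.44456381   67.79062295]
```

```bash
python3 -m handwheel '[{"hand":0,"x":0.004,"y":0.016,"z":0,"spin":0},{"hand":0,"x":0.007,"y":0.03,"z":0,"spin":0},{"hand":0,"x":0.009,"y":0.04,"z":0,"spin":0},{"hand":0,"x":0.011,"y":0.048,"z":0,"spin":0},{"hand":0,"x":0.012,"y":0.054,"z":0,"spin":0},{"hand":0,"x":0.012,"y":0.054,"z":0,"spin":0}]' | grep -E 'eef|force'
python3 -m handwheel '[{"hand":0,"x":0.002,"y":0.008,"z":0,"spin":0},{"hand":0,"x":0.002,"y":0.008,"z":0,"spin":0}]' | grep -E 'eef|force'
python3 -m handwheel '[{"hand":0,"x":0.001,"y":0.004,"z":0,"spin":0},{"hand":0,"x":0.001,"y":0.004,"z":0,"spin":0}]' | grep -E 'eef|force'
```

```text
eef_pos: [641.3, -290.1, 66.6]
ft_force: [0.1, -0.7, -0.9]
eef_pos: [643.1, -282.9, 66.2]
ft_force: [0.8, -0.7, -0.3]
eef_pos: [644.0, -279.5, 66.1]
ft_force: [0.7, -0.5, 0.0]
```

```bash
python3 -m handwheel '[{"hand":0,"x":-0.004,"y":-0.016,"z":0,"spin":0},{"hand":0,"x":-0.006,"y":-0.025,"z":0.01,"spin":0},{"hand":0,"x":-0.006,"y":-0.025,"z":0.05,"spin":0},{"hand":0,"x":-0.006,"y":-0.025,"z":0.09,"spin":0},{"hand":0,"x":-0.006,"y":-0.025,"z":0.13,"spin":0},{"hand":0,"x":-0.006,"y":-0.025,"z":0.16,"spin":0},{"hand":0,"x":-0.03,"y":-0.06,"z":0.2,"spin":0},{"hand":0,"x":-0.03,"y":-0.06,"z":0.2,"spin":0},{"hand":0,"x":-0.03,"y":-0.06,"z":0.2,"spin":0},{"hand":0,"x":-0.03,"y":-0.06,"z":0.2,"spin":0}]'
python3 - <<'E'
from h import *
s=snap('scene','s21');i=s['img'].astype(int)
for v in range(230,268): print(v,''.join('#' if i[v,u].sum()<200 else '.' for u in range(395,428)))
j=cv2.resize(s['img'][190:310,270:450,::-1],None,fx=4,fy=4,interpolation=cv2.INTER_CUBIC)
cv2.imwrite('pics/m21.png',j)
E
```

```text
t: 54.32
eef_pos: [613.2, -341.0, 266.0]
tcp_rot: [-3.141, -0.0, -1.255]
ft_force: [-0.1, 0.7, -0.3]
opening: 0.007
230 .................................
231 .................................
232 .................................
233 .................................
234 ..............###..#.##..........
235 ............##..........#........
236 ...........##............#.......
237 ..........###.............##.....
238 .........#####.............#.....
239 .........#####.............##....
240 ........######.............##....
241 .........#####............###....
242 .........#######.........###.....
243 .........###########...#####.....
244 .........###################.....
245 .........###################.....
246 ..........#################......
247 ..........#################......
248 ..........##############.........
249 ..........####...................
250 .................................
251 .................................
252 .................................
253 .................................
254 .................................
255 .................................
256 .................................
257 .................................
258 ................#................
259 .................................
260 .................................
261 .................................
262 .................................
263 .................................
264 ...............#.................
265 ................................#
266 .................................
267 .................................
```

View pics/m21.png

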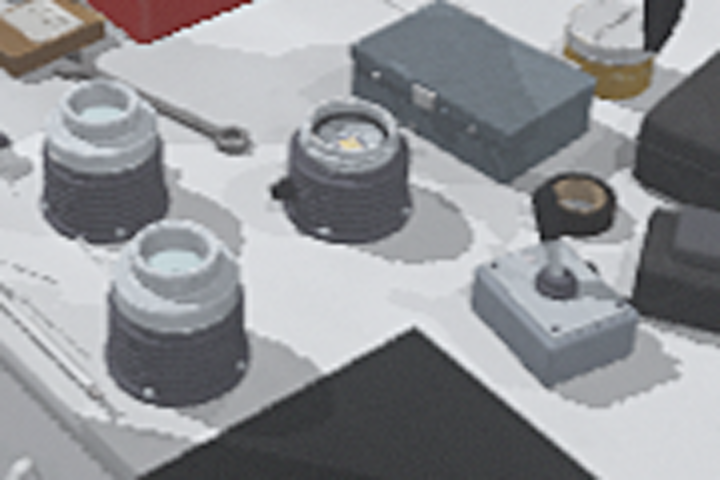

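The last picture shows both fitted lamps with rings down level over their glasses (crop 105,125 and 175,275). The third lamp is open and the mat empty. The toggle leans to the dot side (sleeve at image 404–409, 237–249, as at the start), so it is on, and the robot is clear.

```bash
python3 -c "
from cell import job_done,state
print(job_done(), state()['t'])"
```

```text
the job is handed in; nothing more can be done
the job is handed in; nothing more can be done
```

The job is handed in at about 54 s of robot time. I switched the isolator off, dropped both glasses into two lamps, screwed a ring home on each, and switched the isolator on again. The third lamp stays open and the third ring is still on its peg.

**Final checks:**
- **Rings:** touching the fingertips on the ring shoulders put the ring origins at about 60.1 mm and 60.0 mm, against 60 mm for home.
- **Last scene picture:** both rings sit level over their glasses, the mat is empty, and the toggle leans to the on side at the same image position as at the start. The robot is clear.
- **Not measured directly:** the final height of the glasses under the rings. They lay flat before the rings went on, and the height follows from the rings being home.

**What failed or disagreed:**
- **Fingertip offset:** the fingertips were about 20 mm behind the reported TCP, not 14 mm ahead as stated. Because of this, the first two toggle pushes passed over the lever. I found the real offset by touching down on the mat, and contact with a lamp rim later agreed.
- **High forces:** that mat touch reached about 53 N and pressing the toggle on its off stop reached about 86 N, both through the fingertips. They are below the 120 N wrist limit. I believe the 40 N limit, which covers the arm and gripper body, does not apply to the fingertips.
- **Top camera:** it was about 2.5 mm off in y compared with the other two cameras, so I used the wrist camera for positions.

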